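# Clear the weaving desk: spools on the tray, tray to the stand, scraper in its rack

### The job

Clear down the weaving desk: put every thread spool into the open wooden tray where it stands on the desk, then take the loaded tray by its centre board, carry it level to the low stand with all the spools still aboard, and set it down gently, centred on the stand and square with it. Also slide the flat scraper blade first into the slot of the wooden rack block until its handle meets the block. Leave the pot, the round woven panel and the jar where they are.

Things in the scene. Friction and masses are not known exactly. Their poses are not given: they have to be found in the camera images.
- tray: open tray of pale wood, loose, 350 g: 230 mm (x) by 120 mm (y), floor 5 mm thick, rim only 16 mm above the underside. A handle board 10 mm thick stands across its middle (plane x=0): 110 mm wide (y) to 50 mm height, then 80 mm wide to its top at 88 mm. Each half, 105 by 110 mm inside, holds two spools side by side in y. Origin: centre of underside; z up
- stand: low plain wooden stand fixed to the desk, the tray's place: flat top 250 mm (x) by 150 mm (y), 30 mm above the desk, no rim. Tray and stand are on opposite sides of the desk, either way round. Origin on the desk below its centre; x along its long side. The tray's long side goes along the stand's, either end first
- scraper: flat scraper, 120 g, lying on the desk: steel blade 100 long, 40 wide, 5 mm thick; square wooden handle 70 long, 22 wide, 22 mm high; one common flat underside. Origin at the shoulder where blade meets handle, centre line, underside. x along the blade (blade 0 to 100 mm, handle 0 to -70 mm), z up. Centre of mass 15 mm ahead of the shoulder
- rack: fixed slotted wooden block, 110 deep (x), 90 wide (y), 55 mm high. A level slot runs along +x from its front (-x) face, which is towards the robot: 48 wide, 11 high, 104 mm deep, floor 34 mm above the desk. Above the slot the top is open along the middle, 24 mm wide, between two lips, so it shows from above as a groove. Origin: centre of underside
- rack_mouth (a point): middle of the lower edge of the slot's mouth in the rack's front face, on the slot floor, 34 mm above the desk; axes as the rack's, x points into the slot. The scraper is home when its shoulder (its origin) is here, right way up
- spool1: white thread spool, 68 mm high, about 80 g: base flange 44 mm across, 5 mm thick; wound body 38 mm across (29 mm below to 26 mm above the origin); tube 22 mm across, 8 mm high on top. Origin on its axis at mid height, 34 mm above the underside; z along the axis. Stands upright; if knocked over, its origin is about 20 mm above its support. 3 or 4 spools are present; absent ones read None
- spool2: white thread spool, 68 mm high, about 80 g: base flange 44 mm across, 5 mm thick; wound body 38 mm across (29 mm below to 26 mm above the origin); tube 22 mm across, 8 mm high on top. Origin on its axis at mid height, 34 mm above the underside; z along the axis. Stands upright; if knocked over, its origin is about 20 mm above its support. 3 or 4 spools are present; absent ones read None
- spool3: white thread spool, 68 mm high, about 80 g: base flange 44 mm across, 5 mm thick; wound body 38 mm across (29 mm below to 26 mm above the origin); tube 22 mm across, 8 mm high on top. Origin on its axis at mid height, 34 mm above the underside; z along the axis. Stands upright; if knocked over, its origin is about 20 mm above its support. 3 or 4 spools are present; absent ones read None
- spool4: white thread spool, 68 mm high, about 80 g: base flange 44 mm across, 5 mm thick; wound body 38 mm across (29 mm below to 26 mm above the origin); tube 22 mm across, 8 mm high on top. Origin on its axis at mid height, 34 mm above the underside; z along the axis. Stands upright; if knocked over, its origin is about 20 mm above its support. 3 or 4 spools are present; absent ones read None
- pot: bystander: terracotta pot 68 mm across, 60 mm high, with thin bamboo splints up to about 130 mm; origin at the centre of its underside
- panel: bystander: flat round woven panel, 170 mm across, about 10 mm thick; origin at the centre of its underside
- jar: bystander: glass jar with a metal lid, 56 mm across, 75 mm high; origin at the centre of its underside

How it is judged:
On the way, in this order (a step that is already met when the one before it is completed fails the run):
1. every spool is in the tray, the tray still standing on the desk (x of spool1 in the frame of tray between -0.108 and 0.108 m and y of spool1 in the frame of tray between -0.054 and 0.054 m and z of spool1 in the frame of tray between 0.01 and 0.055 m and x of spool2 in the frame of tray between -0.108 and 0.108 m and y of spool2 in the frame of tray between -0.054 and 0.054 m and z of spool2 in the frame of tray between 0.01 and 0.055 m and x of spool3 in the frame of tray between -0.108 and 0.108 m and y of spool3 in the frame of tray between -0.054 and 0.054 m and z of spool3 in the frame of tray between 0.01 and 0.055 m and x of spool4 in the frame of tray between -0.108 and 0.108 m and y of spool4 in the frame of tray between -0.054 and 0.054 m and z of spool4 in the frame of tray between 0.01 and 0.055 m and height (world z) of tray below 0.006 m), for 0.2 s.
2. the tray is held above the stand with every spool still in it (x of spool1 in the frame of tray between -0.108 and 0.108 m and y of spool1 in the frame of tray between -0.054 and 0.054 m and z of spool1 in the frame of tray between 0.01 and 0.055 m and x of spool2 in the frame of tray between -0.108 and 0.108 m and y of spool2 in the frame of tray between -0.054 and 0.054 m and z of spool2 in the frame of tray between 0.01 and 0.055 m and x of spool3 in the frame of tray between -0.108 and 0.108 m and y of spool3 in the frame of tray between -0.054 and 0.054 m and z of spool3 in the frame of tray between 0.01 and 0.055 m and x of spool4 in the frame of tray between -0.108 and 0.108 m and y of spool4 in the frame of tray between -0.054 and 0.054 m and z of spool4 in the frame of tray between 0.01 and 0.055 m and height (world z) of tray above 0.036 m and horizontal distance between tray and stand below 0.09 m), for 0.1 s.
At the end, for the whole second after the job is handed in: Every spool inside the tray (standing or lying); tray flat on the stand, centred to 30 mm, long sides parallel to 0.2 rad; scraper in the slot, shoulder within 10 mm of the mouth, in line to 0.15 rad; all at rest (x of spool1 in the frame of tray between -0.108 and 0.108 m and y of spool1 in the frame of tray between -0.054 and 0.054 m and z of spool1 in the frame of tray between 0.01 and 0.055 m and x of spool2 in the frame of tray between -0.108 and 0.108 m and y of spool2 in the frame of tray between -0.054 and 0.054 m and z of spool2 in the frame of tray between 0.01 and 0.055 m and x of spool3 in the frame of tray between -0.108 and 0.108 m and y of spool3 in the frame of tray between -0.054 and 0.054 m and z of spool3 in the frame of tray between 0.01 and 0.055 m and x of spool4 in the frame of tray between -0.108 and 0.108 m and y of spool4 in the frame of tray between -0.054 and 0.054 m and z of spool4 in the frame of tray between 0.01 and 0.055 m and horizontal distance between tray and stand below 0.03 m and height (world z) of tray between 0.025 and 0.036 m and angle between tray's own z axis and vertical below 0.06 rad and angle between the x axis of tray and the x axis of stand, either way round below 0.2 rad and x of scraper in the frame of rack_mouth between -0.01 and 0.006 m and y of scraper in the frame of rack_mouth between -0.008 and 0.008 m and z of scraper in the frame of rack_mouth between -0.004 and 0.01 m and angle between the x axis of scraper and the x axis of rack, either way round below 0.15 rad and linear speed of each of spool1, spool2, spool3, spool4, tray, scraper below 0.03 m/s); the robot touches nothing.
It fails at once if the tray is tipped by more than 0.35 rad (angle between tray's own z axis and vertical above 0.35 rad).
It fails at once if the tray is dropped or flung (faster than 0.9 m/s) (linear speed of tray above 0.9 m/s).
It fails at once if a bystander (pot, woven panel or jar) is moved by more than 30 mm (distance of any of pot, panel, jar from where it was at the start of the episode above 0.03 m).
Of spool1, spool2, spool3, spool4 only 3 to 4 are there at a start; the rules pass over those that are not, and their reading is None.
At some moment in a run one of spool1, spool2, spool3, spool4, scraper may be knocked a few centimetres aside while the robot is not near it.
It also fails if it takes over 210 s, if anything falls off the work surface, if the arm or the gripper's body presses on something with over 40 N, if the wrist force passes 120 N, or if a joint passes its speed limit or range.

### The arm

A 6-joint arm with a two-finger parallel gripper is mounted at the origin on the work surface. World frame = base frame: x ahead of the robot, y to its left, z up, the work surface at z = 0. Lengths are in m, angles in rad, forces in N, time in s.
With the tool pointing down it reaches from about 0.275 to 0.75 m from the base axis. Payload 10.2 kg.
Tool frame: the origin (TCP) lies midway between the tips of the shut fingers; the grasp point (between the pads) lies 19 mm behind it; z points along the fingers, y is the line along which they close (so a half turn about z gives the same grasp; the last joint's range is limited). The gripper opens to 85 mm and grips with 20 to 120 N. Pads are 22 mm wide; open, the fingers measure 114 mm over their backs; the gripper's body (76 mm by 85 mm) begins 54 mm behind the grasp point. The pads swing forward as they close: fully open they stand 13 mm farther back than shut.
Start: joints at [1.09, 0.313, 1.498, -0, 1.331, -0.223], TCP at [0.134, 0.508, 0.231] pointing down, gripper open.
Joint ranges: [-2.94, 2.94], [-0.97, 2.17], [0.19, 2.56], [-1.23, 4.37], [0.02, 3.11], [-2.88, 2.88]. Speed limits (rad/s): [2.39, 2.39, 3.01, 3.14, 3.14, 3.14].

### API

Orientations are given as a unit quaternion [w, x, y, z].
In Python, from station import telemetry, grab_frame, manip, spot_in gives the robot as it stands.
- The arm moves only by the tool play_rows, never from a script. Its argument "commands" is a list of rows, each a list of 3 entries, a list of its own where there are three numbers: the shift along the tool's x, y, z in cm, then the turn, a rotation vector about the tool's x, y, z in rad, then the closure, from 0 (fully open) to 1 (shut). In form: [[[dx, dy, dz], [rx, ry, rz], gripper], ...]. A call has 1 to 10 rows; each row shifts and turns the commanded pose from where the row before left it, along the tool's axes as they then stand; what a row does not reach is not made up. A row lasts 1/12 s, in which the tool goes at most 41.7 mm and 7.16 degrees, less where a joint would pass 70% of its speed; a pose out of reach is approached as far as the arm can. A call with a gripper value outside its range is refused whole. The fingers move at their own pace and stop on an object; the grip force is fixed at half the most. Time passes only in rows, so rows that do not move let the fingers close. It gives the time, the measured TCP pose, the force, the opening and the grip force at its end, in the units of the state.
- telemetry.observe(): the state, without advancing time (a new reading comes with each control period).
- grab_frame(name): name is "scene" or "side" or "wrist"; returns a dict with "image" (400x640x3 uint8, red, green, blue), "fovy" (degrees; the focal length in pixels is half the picture's height over the tangent of half this angle, whatever the lens; pixels are square), "cx", "cy" (the principal point, pixels), "k1" (the pictures are not rectified: a ray, as slopes to the right and down, at radius r is drawn at 1 + k1 r^2 times it, then the intrinsics apply), "eye" and "orientation" of the camera in the world. Camera axes: x right, y down, z forward; pixel columns grow to the right and rows downward; lengths in m; the calibration is good to about 2 mm. A picture is of the moment at which its call begins. There is no depth.
- manip.finish_job(): hands the job in; it is judged then, once.
Trained networks look in a picture, given as the dict that the camera call returned (one of the last four; its "shot" number tells which), for a name from the list of things; names that differ only in an ending like _2 or _b are one class to them, and where a whole thing is asked for, a point or a joint stands for the part that bears it (a point fixed in the world has none). Each returns a list of dicts, best first, with "conf" (0 to 1); they miss things now and then, are a little off and sometimes report something else, mostly with a low value. They report only what shows in the picture. A call takes as long as a camera call.
- spot_in(picture, target): "xy" ([column, row] in pixels, amid what is visible of it).
The state is a dict: "time_s": time; "q": joint angles; "joint_vel": joint speeds; "joint_torque": joint torques, N m; "tool_pos": TCP position; "tcp_rot": TCP orientation; "force": force on the tool from outside, world axes, zero at the start; "ft_torque": the same for the moment, N m; "grip_width": opening from 0.0 (shut) to 1.0 (fully open); "grip_force": force on a finger pad.
Only numpy, scipy, OpenCV 4.12 (cv2) and the standard library are available. Lean on these libraries where they do the work, as an engineer would, in place of code of your own. Each camera call takes 0.05 s, during which the arm holds its last target. There are 200 camera calls.

## Working session

There is one attempt and no reset: what is moved stays moved. The work goes in short steps, Python scripts to look and compute and a tool call to move; the robot and the scene stay as the last step left them, time stands still between calls to the robot, and variables do not carry over. Pictures are saved under pics/ and viewed, at most 14 in all, crops included, and the job is handed in when it is done.

Besides the shell and the picture viewer there is one more tool, called as a command line: name --argument value ..., lists and objects as JSON in quotes. play_rows: Moves the arm, as the interface text tells. Its arguments: {"type":"object","properties":{"commands":{"type":"array","items":{"type":"array"}}},"required":["commands"]}

```bash
mkdir -p pics; ls; cat > h.py <<'E'
import numpy as np, cv2
from scipy.spatial.transform import Rotation as R
from station import telemetry, grab_frame, manip, spot_in
def Rq(q): return R.from_quat([q[1],q[2],q[3],q[0]])
def cal(p):
    f=200/np.tan(np.radians(p['fovy'])/2); return f
def ray(p,xy):
    f=cal(p); d=np.array([(xy[0]-p['cx'])/f,(xy[1]-p['cy'])/f]); u=d.copy()
    for _ in range(30): u=d/(1+p['k1']*(u@u))
    return Rq(p['orientation']).apply([u[0],u[1],1.0])
def onz(p,xy,z):
    r=ray(p,xy); e=np.array(p['eye']); return e+r*(z-e[2])/r[2]
def proj(p,X):
    f=cal(p); c=Rq(p['orientation']).inv().apply(np.atleast_2d(X)-np.array(p['eye'])); u=c[:,:2]/c[:,2:]
    u=u*(1+p['k1']*(u**2).sum(1,keepdims=True)); return u*f+[p['cx'],p['cy']]
def save(p,n): cv2.imwrite('pics/'+n,cv2.cvtColor(p['image'],cv2.COLOR_RGB2BGR))
def tri(obs):
    A=np.zeros((3,3));b=np.zeros(3)
    for p,xy in obs:
        r=ray(p,xy); r/=np.linalg.norm(r); M=np.eye(3)-np.outer(r,r); A+=M; b+=M@np.array(p['eye'])
    return np.linalg.solve(A,b)
E
python3 - <<'E'
from h import *
s=telemetry.observe(); print(s)
for n in ['scene','side','wrist']:
    p=grab_frame(n); save(p,n+'0.png'); print(n,p['fovy'],p['cx'],p['cy'],p['k1'],p['eye'],p['orientation'])
    for t in ['tray','stand','scraper','rack','spool1','pot','panel','jar']:
        print(t,[(np.round(d['xy'],1).tolist(),round(d['conf'],2)) for d in spot_in(p,t)])
E
```

```text
pics
{'time_s': 0.0, 'q': array([ 1.08959914e+00,  3.13441404e-01,  1.49845542e+00,  8.76506961e-06,
        1.33098746e+00, -2.23439126e-01]), 'joint_vel': array([8.69788714e-05, 9.39195848e-04, 2.46715708e-04, 1.21981943e-03,
       5.24936732e-06, 1.05347569e-03]), 'joint_torque': array([-1.51925226e-03, -4.12257564e+01, -2.59745014e+01, -2.68442973e-04,
        4.02623453e-03,  1.09878954e-06]), 'tool_pos': array([0.13373529, 0.50741143, 0.23073257]), 'tcp_rot': array([-2.26849820e-04,  1.28523557e-01,  9.91706246e-01, -6.04678679e-04]), 'force': array([-0.70230625,  0.07236002,  0.11617392]), 'ft_torque': array([-0.02936208,  0.02005456,  0.030666  ]), 'grip_force': 0.0, 'grip_width': 1.0001529390706567}
scene 46.41797735245322 322.9639046486579 195.18016484995994 -0.038770491559574856 [1.05977607 0.82585034 0.71013584] [-0.12632912  0.21487036  0.85902238 -0.44716019]
tray [([300.7, 140.3], 0.67)]
stand [([445.7, 294.7], 0.92), ([333.9, 265.3], 0.51)]
scraper [([338.9, 206.6], 0.94), ([407.0, 214.1], 0.42)]
rack [([276.4, 231.5], 0.62)]
spool1 [([343.5, 232.5], 0.97), ([405.3, 
[... 270 characters left out ...]
1101001306 [ 0.09996204 -0.76374528  0.81958328] [-0.4099709   0.86876927 -0.24979266  0.12152139]
tray [([358.2, 327.5], 0.84)]
stand [([240.5, 167.2], 0.87)]
scraper []
rack [([351.6, 191.1], 0.66), ([358.5, 327.7], 0.45)]
spool1 [([358.4, 246.6], 0.95), ([302.9, 272.9], 0.88), ([248.7, 213.2], 0.85), ([299.4, 190.1], 0.63), ([303.0, 230.8], 0.36)]
pot []
panel [([415.8, 247.0], 0.77), ([350.6, 193.4], 0.56)]
jar [([307.6, 167.3], 0.89), ([303.2, 271.4], 0.33)]
wrist 59.85139408901245 315.6248816453623 196.73638101547147 -0.016555998200000917 [0.06793639 0.52307187 0.3737578 ] [0.10769627 0.78470966 0.60478696 0.08285527]
tray []
stand []
scraper []
rack []
spool1 []
pot []
panel []
jar []
```

View pics/scene0.png

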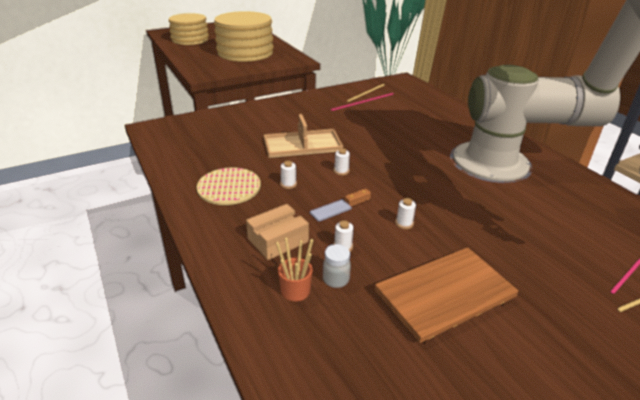

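View pics/side0.png

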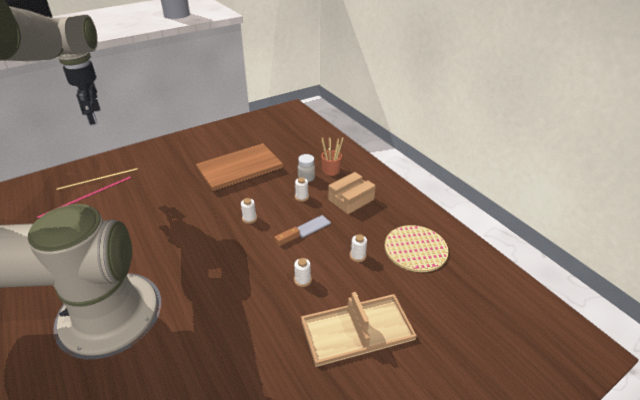

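The scene picture shows four spools at (288,175), (342,161), (405,213) and (344,236). The tray is at (303,143), the stand at (446,293), the scraper at (340,206) and the rack at (278,231), with the jar and pot just beside the rack spool. I'll triangulate these and take enlarged crops to get the corners.

```bash
python3 - <<'E'
from h import *
a=grab_frame('scene'); b=grab_frame('side')
S=[spot_in(a,'spool1'),spot_in(b,'spool1')]
def near(l,t): return min((d['xy'] for d in l),key=lambda x:np.hypot(*(np.array(x)-t)))
for n,u,v in [('A',(288,175),(359,248)),('B',(342,161),(303,272)),('C',(405,213),(249,211)),('D',(344,234),(301,189))]:
    X=tri([(a,near(S[0],u)),(b,near(S[1],v))]); print(n,X.round(4),np.hypot(*X[:2]).round(3),near(S[0],u),near(S[1],v))
print('jar',tri([(a,(336,267)),(b,(307,168))]))
print('pot base',onz(a,(295,297),0),'panel',onz(b,(416,248),0.005),onz(a,(229,185),.005))
print('scr', onz(a,(347,203),0.01),onz(b,(300,231),0.01))
def crop(p,x,y,w,h,k): return cv2.resize(p['image'][y:y+h,x:x+w],None,fx=k,fy=k,interpolation=cv2.INTER_CUBIC)
im=np.vstack([np.hstack([crop(b,290,285,133,84,3),crop(b,265,160,133,84,3)]),np.hstack([crop(b,190,130,133,84,3),crop(a,240,185,133,84,3)])])
cv2.imwrite('pics/c.png',im[:,:,::-1]); print(im.shape)
E
```

```text
A [ 0.617  -0.1563  0.0291] 0.637 [284.7, 176.0] [359.8, 245.1]
B [ 0.4397 -0.1468  0.0143] 0.464 [343.7, 167.3] [301.6, 273.6]
C [0.4239 0.1301 0.0298] 0.443 [405.5, 213.0] [246.5, 209.9]
D [0.5933 0.1316 0.0248] 0.608 [348.1, 234.9] [298.2, 192.1]
jar [0.67648388 0.21815347 0.03289266]
pot base [0.77503402 0.22724992 0.        ] panel [ 0.75383999 -0.22699068  0.005     ] [ 0.75738456 -0.21853221  0.005     ]
scr [0.51716104 0.00526006 0.01      ] [ 0.51931408 -0.00809629  0.01      ]
(504, 798, 3)
```

View pics/c.png

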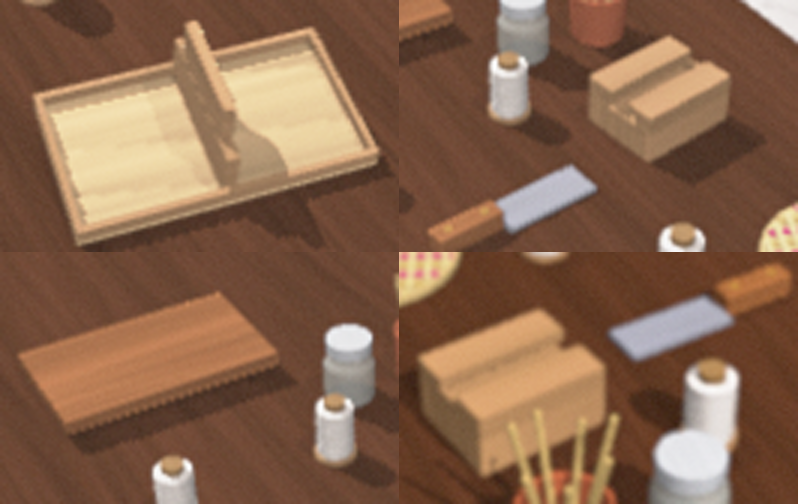

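```bash
cat > fit.py <<'E'
from h import *
from scipy.optimize import least_squares
def fit(obs,g):  # obs: (pic, pixels, local points)
    def f(v):
        c,s=np.cos(v[2]),np.sin(v[2]); M=np.array([[c,-s,0],[s,c,0],[0,0,1]])
        return np.concatenate([(proj(p,np.array(L)@M.T+[v[0],v[1],0])-px).ravel() for p,px,L in obs])
    r=least_squares(f,g,x_scale=[.01,.01,.1]); return r.x.round(4),np.abs(r.fun).round(1)
E
python3 - <<'E'
from fit import *
a=grab_frame('scene'); b=grab_frame('side')
C=lambda o,l: np.array(o)+np.array(l)/3
def rect(x,y,z): return [[x,y,z],[x,-y,z],[-x,-y,z],[-x,y,z]]
for g in [(.45,-.3,t) for t in (0,1.57)]:
  print('tray',fit([(b,C((290,285),[(36,95),(314,30),(379,155),(80,233)]),[[-.115,.06,.016],[.115,.06,.016],[.115,-.06,.016],[-.115,-.06,.016]])],g))
print('stand',fit([(b,C((190,130),[(20,103),(220,40),(279,100),(67,170)]),[[-.125,.075,.03],[.125,.075,.03],[.125,-.075,.03],[-.125,-.075,.03]])],(.4,.3,0)))
rs=(b,C((265,160),[(190,73),(273,38),(330,70)]),[[-.055,.045,.055],[.055,.045,.055],[.055,-.045,.055]])
ra=(a,C((240,185),[(19,98),(146,58),(207,113),(81,173)]),[[.055,-.045,.055],[-.055,-.045,.055],[-.055,.045,.055],[.055,.045,.055]])
for o in ([rs],[ra],[rs,ra]): print('rack',fit(o,(.7,0,0)))
ss=(b,C((265,160),[(173,165),(198,187),(109,231),(99,205)]),[[.1,.02,.005],[.1,-.02,.005],[0,-.02,.005],[0,.02,.005]])
sa=(a,C((240,185),[(309-100,330-252),(640-399,360-252),(734-399,320-252)]),[[.1,-.02,.005],[.1,.02,.005],[0,.02,.005]])
for o in ([ss],[sa],[ss,sa]): print('scr',fit(o,(.5,0,0)))
E
```

```text
tray (array([ 0.4701, -0.3496, -0.2834]), array([0.5, 0.1, 0.5, 0.6, 1. , 0.3, 0.9, 0.5]))
tray (array([ 0.4701, -0.3496, -0.2834]), array([0.5, 0.1, 0.5, 0.6, 1. , 0.3, 0.9, 0.5]))
stand (array([ 0.5032,  0.3613, -0.0025]), array([0.7, 0.4, 0.2, 0.2, 0.6, 0.1, 0.1, 0.5]))
rack (array([0.7321, 0.0438, 0.1193]), array([0.1, 0. , 0.7, 1.5, 0.6, 1.3]))
rack (array([0.7302, 0.0485, 0.1085]), array([0.8, 1.7, 0.4, 0.3, 0. , 0.8, 0.4, 1.9]))
rack (array([0.7307, 0.0469, 0.1047]), array([0.8, 0.6, 1.4, 1.8, 0.4, 1.2, 0.4, 1.3, 0.8, 0.6, 0.5, 0.5, 1. ,
       2.3]))
scr (array([ 0.5162, -0.0073,  0.0693]), array([0.7, 0. , 0.7, 0.1, 1.7, 0.4, 3. , 0.2]))
scr (array([0.5146, 0.0014, 0.0999]), array([0.9, 1.1, 0.9, 0.7, 0. , 0.3]))
scr (array([ 0.5153, -0.0044,  0.1031]), array([1. , 1. , 0.7, 1.1, 1.1, 1. , 4. , 0.1, 0.3, 0. , 2.1, 1.9, 1.4,
       1.4]))
```

Poses so far: tray (0.470, -0.350, yaw -0.28), stand (0.503, 0.361, yaw 0), rack (0.731, 0.047, yaw 0.105) and scraper shoulder (0.515, -0.004, yaw 0.1). Next I'll refine the spools from their white bodies.

```bash
cat >> h.py <<'E'
def white(p,X):
    u=proj(p,X)[0]; hsv=cv2.cvtColor(p['image'],cv2.COLOR_RGB2HSV)
    m=((hsv[...,1]<60)&(hsv[...,2]>120)).astype(np.uint8)
    n,l,st,c=cv2.connectedComponentsWithStats(m)
    k=[i for i in range(1,n) if 40<st[i,4]<900 and np.hypot(*(c[i]-u))<18]
    if not k: return None
    i=min(k,key=lambda i:np.hypot(*(c[i]-u))); return c[i],st[i,4]
def spools(g,z=.0325,cams=('scene','side')):
    P=[grab_frame(n) for n in cams]; out={}
    for k,X in g.items():
        o=[(p,white(p,np.array([X[0],X[1],z]))) for p in P]
        v=[onz(p,w[0],z)[:2] for p,w in o if w]
        out[k]=np.mean(v,0) if v else None
        print(k,out[k], [x.round(4).tolist() for x in v],[int(w[1]) for p,w in o if w])
    return out
def go(X,th):
    s=telemetry.observe(); r=Rq(s['tcp_rot']); y=r.as_matrix()[:,1]; t0=np.arctan2(y[1],y[0])
    d=(np.array(X)-s['tool_pos'])*100; a=-(th-t0); a=(a+np.pi)%(2*np.pi)-np.pi
    tx=np.array([-np.sin(th),np.cos(th),0]); ty=np.array([np.cos(th),np.sin(th),0])
    print('t',round(s['time_s'],2),'pos',s['tool_pos'].round(4),'th',round(t0,3),'tilt',r.as_matrix()[:,2].round(3)[:2],'turn rz',round(a,3),'then shift cm (tool at th)',(tx@d).round(2),(ty@d).round(2),(-d[2]).round(2))
E
python3 - <<'E'
from h import *
s=spools(dict(A=(.617,-.156),B=(.44,-.147),C=(.424,.13),D=(.593,.132)))
go((.424,.13,.15),-.283)
E
```

```text
A [ 0.60605005 -0.16027322] [[0.6088, -0.1557], [0.6033, -0.1649]] [300, 295]
B [ 0.44017043 -0.15433392] [[0.4423, -0.1496], [0.4381, -0.1591]] [276, 319]
C [0.42650867 0.12853831] [[0.4288, 0.1341], [0.4242, 0.123]] [360, 250]
D [0.6504798  0.19021868] [[0.6505, 0.1902]] [606]
t 1.75 pos [0.1339 0.5077 0.2313] th 1.313 tilt [-0.  0.] turn rz 1.596 then shift cm (tool at th) -28.16 38.41 8.13
```

play_rows --commands '[[[0,0,0],[0,0,0.12],0],[[0,0,0],[0,0,0.12],0],[[0,0,0],[0,0,0.12],0],[[0,0,0],[0,0,0.12],0],[[0,0,0],[0,0,0.12],0],[[0,0,0],[0,0,0.12],0],[[0,0,0],[0,0,0.12],0],[[0,0,0],[0,0,0.12],0],[[0,0,0],[0,0,0.12],0],[[0,0,0],[0,0,0.12],0]]'

```text
time_s: 2.58
tool_pos: [0.1339, 0.5076, 0.2313]
tcp_rot: [-0.0, 0.668, 0.744, -0.0]
force: [0.1, 1.5, 1.2]
grip_width: 1.001
grip_force: 0.0
```

play_rows --commands '[[[0,0,0],[0,0,0.1],0],[[0,0,0],[0,0,0.1],0],[[0,0,0],[0,0,0.1],0],[[0,0,0],[0,0,0.096],0],[[-2,3,0],[0,0,0],0],[[-2,3,0],[0,0,0],0],[[-2,3,0],[0,0,0],0],[[-2,3,0],[0,0,0],0],[[-2,3,0],[0,0,0],0],[[-2,3,0],[0,0,0],0]]'

```text
time_s: 3.42
tool_pos: [0.2739, 0.3408, 0.2315]
tcp_rot: [0.0, 0.8, 0.6, 0.0]
force: [-0.3, -0.3, 0.8]
grip_width: 0.996
grip_force: 0.0
```

play_rows --commands '[[[-2,2.5,1],[0,0,0],0],[[-2,2.5,1],[0,0,0],0],[[-2,2.5,1],[0,0,0],0],[[-2,2.5,1],[0,0,0],0],[[-2,2.5,1],[0,0,0],0],[[-2,2.5,1],[0,0,0],0],[[-2,2.5,1],[0,0,0],0],[[-2,2.5,1],[0,0,0],0],[[0,0,0],[0,0,0],0],[[0,0,0],[0,0,0],0]]'

```text
time_s: 4.25
tool_pos: [0.4209, 0.1317, 0.1509]
tcp_rot: [-0.0, 0.801, 0.599, -0.0]
force: [0.2, 0.3, 0.3]
grip_width: 1.003
grip_force: 0.0
```

```bash
python3 - <<'E'
from h import *
go((.4265,.1285,.15),-.283)
p=grab_frame('wrist'); save(p,'w1.png'); print(p['eye'],[(d['xy'],d['conf']) for d in spot_in(p,'spool1')])
for d in spot_in(p,'spool1'): print(onz(p,d['xy'],.034))
s=spools(dict(A=(.606,-.16),B=(.44,-.154),C=(.4265,.1285),D=(.593,.132)))
E
```

```text
t 4.25 pos [0.4209 0.1317 0.1509] th -0.286 tilt [-0.001  0.   ] turn rz -0.003 then shift cm (tool at th) -0.15 0.63 0.09
[0.44028776 0.19520717 0.29332371] [([556.9, 115.3], 0.6)]
[0.6066785  0.13529335 0.034     ]
A [ 0.60590879 -0.16031013] [[0.6086, -0.1559], [0.6032, -0.1647]] [300, 295]
B [ 0.4403979 -0.1541366] [[0.4427, -0.1492], [0.4381, -0.1591]] [274, 320]
C [0.42647873 0.12851555] [[0.4287, 0.134], [0.4242, 0.123]] [360, 250]
D [0.65091192 0.19034805] [[0.6509, 0.1903]] [612]
```

View pics/w1.png

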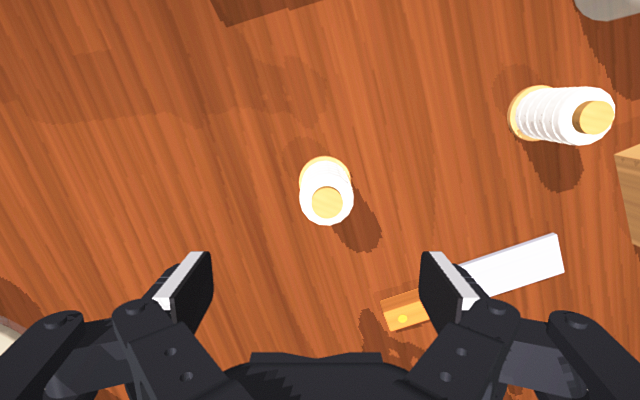

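The wrist picture shows spool C's tube top at (327,203) and D's at (597,118). The scraper runs from its handle end at (381–390, 302–332) to its blade tip at (556–565, 234–271).

```bash
python3 - <<'E'
from fit import *
p=grab_frame('wrist')
c=onz(p,(327,203),.068);d=onz(p,(597,118),.068);print(c,d)
# flange check
print(onz(p,(325,170),.005))
print(fit([(p,np.array([(556,234),(565,271)]),[[.1,.02,.005],[.1,-.02,.005]]),(p,np.array([(381,302),(390,332)]),[[-.07,.011,.022],[-.07,-.011,.02]])],(.515,0,.1)))
go((c[0],c[1],.026),-.283)
E
```

```text
[0.42788259 0.12987075 0.068     ] [0.61013027 0.13652928 0.068     ]
[0.43096579 0.13969047 0.005     ]
(array([0.5173, 0.0008, 0.0539]), array([1.4, 0.7, 1.3, 0.3, 1.3, 5.8, 1.5, 5.7]))
t 4.55 pos [0.4203 0.1334 0.1516] th -0.282 tilt [0.001 0.   ] turn rz 0.001 then shift cm (tool at th) -0.13 0.83 12.56
```

play_rows --commands '[[[-0.1,0.8,2.5],[0,0,0],0],[[0,0,3],[0,0,0],0],[[0,0,3],[0,0,0],0],[[0,0,2.5],[0,0,0],0],[[0,0,1.5],[0,0,0],0],[[0,0,0],[0,0,0],1],[[0,0,0],[0,0,0],1],[[0,0,0],[0,0,0],1],[[0,0,0],[0,0,0],1],[[0,0,0],[0,0,0],1]]'

```text
time_s: 5.38
tool_pos: [0.4288, 0.1297, 0.0278]
tcp_rot: [0.001, 0.8, 0.6, 0.001]
force: [-1.6, 0.8, 7.2]
grip_width: 0.427
grip_force: 59.6
```

play_rows --commands '[[[0,0,0],[0,0,0],1],[[0,0,0],[0,0,0],1],[[0,0,0],[0,0,0],1],[[0,0,-1],[0,0,0],1],[[0,0,-2.5],[0,0,0],1],[[0,0,-3],[0,0,0],1],[[0,0,-3],[0,0,0],1],[[0,0,-3],[0,0,0],1],[[0,0,0],[0,0,0],1],[[0,0,0],[0,0,0],1]]'

```text
time_s: 6.22
tool_pos: [0.4286, 0.1296, 0.153]
tcp_rot: [0.001, 0.8, 0.6, 0.002]
force: [-0.2, -1.3, -1.5]
grip_width: 0.427
grip_force: 60.2
```

```bash
python3 - <<'E'
from h import *
go((.52,-.25,.155),-.283)
E
```

```text
t 6.22 pos [0.4286 0.1296 0.153 ] th -0.283 tilt [0.004 0.   ] turn rz 0.0 then shift cm (tool at th) -33.9 19.37 -0.2
```

play_rows --commands '[[[-3.5,1.9,-0.5],[0,0,0],1],[[-3.5,1.9,-0.5],[0,0,0],1],[[-3.5,1.9,-0.5],[0,0,0],1],[[-3.5,1.9,-0.5],[0,0,0],1],[[-3.5,1.9,-0.5],[0,0,0],1],[[-3.5,1.9,-0.5],[0,0,0],1],[[-3.5,1.9,-0.5],[0,0,0],1],[[-3.5,1.9,-0.5],[0,0,0],1],[[-3.5,1.9,-0.5],[0,0,0],1],[[-3.5,0,-0.5],[0,0,0],1]]'

```text
time_s: 7.05
tool_pos: [0.4952, -0.2566, 0.1999]
tcp_rot: [-0.001, 0.8, 0.6, -0.0]
force: [0.5, -0.1, -0.9]
grip_width: 0.433
grip_force: 60.3
```

play_rows --commands '[[[-3,0,0],[0,0,0],1],[[-3,0,0],[0,0,0],1],[[-2,0,0],[0,0,0],1],[[0,0,0],[0,0,0],1],[[0,0,0],[0,0,0],1]]'

```text
time_s: 7.47
tool_pos: [0.4714, -0.3314, 0.1999]
tcp_rot: [-0.001, 0.8, 0.6, -0.0]
force: [0.2, -0.2, -0.4]
grip_width: 0.428
grip_force: 60.3
```

```bash
python3 - <<'E'
from h import *
go((.47,-.35,.2),-.283)
p=grab_frame('wrist'); save(p,'w2.png')
c,s=np.cos(-.283),np.sin(-.283)
for x,y in [(-.115,.06),(.115,.06),(.115,-.06),(-.115,-.06)]: print(proj(p,[.47+c*x-s*y,-.35+s*x+c*y,.016]).round(1))
E
```

```text
t 7.47 pos [ 0.4714 -0.3314  0.1999] th -0.285 tilt [-0.002  0.002] turn rz -0.002 then shift cm (tool at th) -1.83 0.38 -0.01
[[195.4 127.7]]
[[443.7 127.4]]
[[432.2 247.2]]
[[206.5 247.4]]
```

View pics/w2.png

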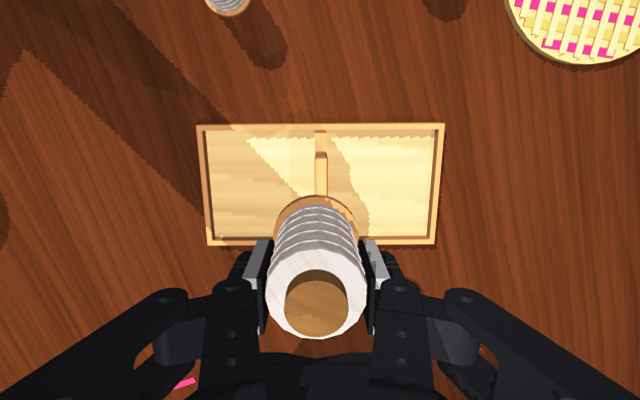

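The predicted tray corners agree with the picture, where they sit at (197,126), (444,124), (436,244) and (208,244), to within about 3 px.

```bash
cat >> h.py <<'E'
def slot(T,x,y):
    c,s=np.cos(T[2]),np.sin(T[2]); return T[0]+c*x-s*y,T[1]+s*x+c*y
E
python3 - <<'E'
from fit import *
p=grab_frame('wrist')
T,r=fit([(p,np.array([(197,126),(444,124),(436,244.5),(208,244.5)]),[[-.115,.06,.016],[.115,.06,.016],[.115,-.06,.016],[-.115,-.06,.016]])],(.47,-.35,-.28)); print(T,r)
for x,y in [(-.07,-.028),(-.07,.028),(.07,-.028),(.07,.028)]: print(slot(T,x,y))
go((*slot(T,-.07,-.028),.035),T[2])
go((*slot(T,-.07,-.028),.035),-.283)
E
```

```text
[ 0.4728 -0.3472 -0.2755] [0.2 0.3 1.3 0.2 1.6 0.4 0.4 1.1]
(np.float64(0.39782296149307883), np.float64(-0.3551021324167378))
(np.float64(0.4130565359662034), np.float64(-0.3012139314004507))
(np.float64(0.5325434640337967), np.float64(-0.3931860685995493))
(np.float64(0.5477770385069212), np.float64(-0.3392978675832622))
t 7.57 pos [ 0.4722 -0.3302  0.2005] th -0.282 tilt [-0.001  0.001] turn rz -0.007 then shift cm (tool at th) -4.42 -6.48 16.55
t 7.57 pos [ 0.4722 -0.3302  0.2005] th -0.282 tilt [-0.001  0.001] turn rz 0.001 then shift cm (tool at th) -4.47 -6.44 16.55
```

play_rows --commands '[[[-2.2,-3.2,0],[0,0,0],1],[[-2.2,-3.2,0],[0,0,0],1],[[0,0,3],[0,0,0],1],[[0,0,3.5],[0,0,0],1],[[0,0,3.5],[0,0,0],1],[[0,0,3],[0,0,0],1],[[0,0,2],[0,0,0],1],[[0,0,1],[0,0,0],1],[[0,0,0.5],[0,0,0],1],[[0,0,0],[0,0,0],1]]'

```text
time_s: 8.4
tool_pos: [0.3987, -0.355, 0.0361]
tcp_rot: [-0.0, 0.8, 0.601, 0.0]
force: [-0.6, -0.5, -0.3]
grip_width: 0.425
grip_force: 60.5
```

play_rows --commands '[[[0,0,0],[0,0,0],0.3],[[0,0,0],[0,0,0],0.3],[[0,0,0],[0,0,0],0.3],[[0,0,0],[0,0,0],0.3],[[0,0,-2],[0,0,0],0.3],[[0,0,-3],[0,0,0],0.3],[[0,0,-3],[0,0,0],0.3],[[0,0,-3],[0,0,0],0.3],[[0,0,-3],[0,0,0],0],[[0,0,0],[0,0,0],0]]'

```text
time_s: 9.23
tool_pos: [0.3998, -0.3574, 0.1825]
tcp_rot: [0.005, 0.8, 0.6, -0.0]
force: [0.8, -0.7, 0.5]
grip_width: 0.954
grip_force: 0.0
```

```bash
python3 - <<'E'
from h import *
s=spools(dict(A=(.606,-.16),B=(.44,-.154)))
go((*s['B'],.027),-.283)
E
```

```text
A [ 0.61810419 -0.15594856] [[0.6088, -0.1557], [0.6274, -0.1562]] [300, 51]
B [ 0.4421175  -0.14991998] [[0.4421, -0.1499]] [278]
t 9.33 pos [ 0.3985 -0.3558  0.1773] th -0.283 tilt [ 0.001 -0.002] turn rz -0.0 then shift cm (tool at th) 20.99 -1.56 15.03
```

play_rows --commands '[[[3.5,-0.3,0],[0,0,0],0],[[3.5,-0.3,0],[0,0,0],0],[[3.5,-0.3,0],[0,0,0],0],[[3.5,-0.2,0],[0,0,0],0],[[3.5,-0.2,0],[0,0,0],0],[[3.2,-0.2,0],[0,0,0],0],[[0,0,3.5],[0,0,0],0],[[0,0,3.5],[0,0,0],0],[[0,0,0],[0,0,0],0],[[0,0,0],[0,0,0],0]]'

```text
time_s: 10.17
tool_pos: [0.4409, -0.152, 0.1053]
tcp_rot: [-0.002, 0.8, 0.6, -0.001]
force: [0.4, 0.5, 1.1]
grip_width: 0.999
grip_force: 0.0
```

```bash
python3 - <<'E'
from h import *
p=grab_frame('wrist'); hsv=cv2.cvtColor(p['image'],cv2.COLOR_RGB2HSV)
for z in (.034,.068): print(proj(p,[.4415,-.1527,z]).round(0))
print([(d['xy'],d['conf']) for d in spot_in(p,'spool1')],white(p,[.4415,-.1527,.034]))
save(p,'w3.png')
go((.4415,-.1527,.027),-.283)
E
```

```text
[[316. 207.]]
[[316. 226.]]
[([320.9, 212.6], 0.96), ([579.9, 150.7], 0.63)] None
t 10.27 pos [ 0.4423 -0.1532  0.1076] th -0.284 tilt [ 0.001 -0.001] turn rz -0.001 then shift cm (tool at th) 0.03 -0.09 8.06
```

View pics/w3.png

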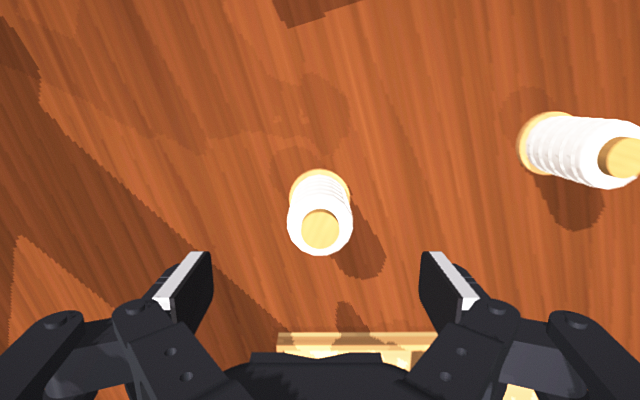

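B's tube top is at (320,230) against a prediction of (316,226), so the two agree. Now to grasp it.

play_rows --commands '[[[-0.2,0.2,3],[0,0,0],0],[[0,0,3],[0,0,0],0],[[0,0,2],[0,0,0],0],[[0,0,0],[0,0,0],1],[[0,0,0],[0,0,0],1],[[0,0,0],[0,0,0],1],[[0,0,0],[0,0,0],1],[[0,0,0],[0,0,0],1],[[0,0,0],[0,0,0],1],[[0,0,0],[0,0,0],1]]'

```text
time_s: 11.1
tool_pos: [0.4441, -0.1558, 0.0284]
tcp_rot: [0.002, 0.8, 0.6, 0.001]
force: [-1.9, 0.2, 9.9]
grip_width: 0.427
grip_force: 59.2
```

play_rows --commands '[[[0,0,0],[0,0,0],1],[[0,0,-1],[0,0,0],1],[[0,0,-3],[0,0,0],1],[[0,0,-4],[0,0,0],1],[[0,0,-4],[0,0,0],1],[[0,0,-3],[0,0,0],1],[[-3.5,-1.3,0],[0,0,0],1],[[-3.5,-1.3,0],[0,0,0],1],[[-3.5,0,0],[0,0,0],1],[[-3.5,0,0],[0,0,0],1]]'

```text
time_s: 11.93
tool_pos: [0.3781, -0.2834, 0.1782]
tcp_rot: [0.001, 0.8, 0.6, 0.0]
force: [1.0, -0.5, -0.4]
grip_width: 0.431
grip_force: 60.3
```

```bash
python3 - <<'E'
from h import *
T=(.4725,-.348,-.28)
go((*slot(T,-.07,.028),.035),-.28)
E
```

```text
t 11.93 pos [ 0.3781 -0.2834  0.1782] th -0.283 tilt [ 0.002 -0.002] turn rz -0.003 then shift cm (tool at th) -0.8 3.85 14.32
```

play_rows --commands '[[[-0.8,3.8,0],[0,0,0],1],[[0,0,3],[0,0,0],1],[[0,0,3.5],[0,0,0],1],[[0,0,3],[0,0,0],1],[[0,0,2.5],[0,0,0],1],[[0,0,1.5],[0,0,0],1],[[0,0,0.7],[0,0,0],1],[[0,0,0],[0,0,0],1],[[0,0,0],[0,0,0],1],[[0,0,0],[0,0,0],0.3]]'

```text
time_s: 12.77
tool_pos: [0.4138, -0.3011, 0.0357]
tcp_rot: [0.001, 0.8, 0.6, 0.0]
force: [0.6, -0.1, -0.1]
grip_width: 0.553
grip_force: 0.0
```

play_rows --commands '[[[0,0,0],[0,0,0],0.3],[[0,0,0],[0,0,0],0.3],[[0,0,0],[0,0,0],0.3],[[0,0,0],[0,0,0],0.3],[[0,0,-2],[0,0,0],0.3],[[0,0,-3],[0,0,0],0.3],[[0,0,-3],[0,0,0],0.3],[[0,0,-3],[0,0,0],0.3],[[0,0,-3],[0,0,0],0],[[0,0,0],[0,0,0],0]]'

```text
time_s: 13.6
tool_pos: [0.4149, -0.3022, 0.1799]
tcp_rot: [0.005, 0.8, 0.6, 0.0]
force: [0.7, -1.0, 1.2]
grip_width: 0.956
grip_force: 0.0
```

```bash
python3 - <<'E'
from h import *
s=spools(dict(A=(.606,-.16)))
go((.608,-.158,.11),-.283)
E
```

```text
A [ 0.60065113 -0.17198665] [[0.6089, -0.1555], [0.5924, -0.1885]] [301, 65]
t 13.7 pos [ 0.4135 -0.3007  0.175 ] th -0.283 tilt [ 0.001 -0.001] turn rz 0.0 then shift cm (tool at th) 19.13 14.69 6.5
```

play_rows --commands '[[[3,2.4,0],[0,0,0],0],[[3,2.4,0],[0,0,0],0],[[3,2.4,0],[0,0,0],0],[[3,2.4,0],[0,0,0],0],[[3,2.4,0],[0,0,0],0],[[3,2.4,0],[0,0,0],0],[[1.1,0.3,3],[0,0,0],0],[[0,0,3.5],[0,0,0],0],[[0,0,0],[0,0,0],0],[[0,0,0],[0,0,0],0]]'

```text
time_s: 14.53
tool_pos: [0.6066, -0.1578, 0.1073]
tcp_rot: [-0.002, 0.8, 0.6, -0.001]
force: [-0.6, 0.2, 1.1]
grip_width: 0.998
grip_force: 0.0
```

```bash
cat >> h.py <<'E'
def tube(p,X):
    "centre of the ochre tube disc inside the white top, near the spool at X"
    u=proj(p,[X[0],X[1],.068])[0]; hsv=cv2.cvtColor(p['image'],cv2.COLOR_RGB2HSV)
    m=((hsv[...,0]>15)&(hsv[...,0]<32)&(hsv[...,1]>80)&(hsv[...,2]>120)).astype(np.uint8)
    n,l,st,c=cv2.connectedComponentsWithStats(m)
    return [(c[i].round(0),int(st[i,4]),onz(p,c[i],.068).round(4)[:2]) for i in range(1,n) if st[i,4]>150 and np.hypot(*(c[i]-u))<70],u.round(0)
E
python3 - <<'E'
from h import *
p=grab_frame('wrist'); save(p,'w4.png')
print(tube(p,(.608,-.158)),[(d['xy'],d['conf'],onz(p,d['xy'],.04)) for d in spot_in(p,'spool1')])
go((.608,-.158,.0275),-.283)
E
```

```text
([(array([321., 229.]), 1123, array([ 0.6091, -0.1617]))], array([317., 223.])) []
t 14.63 pos [ 0.6081 -0.159   0.1108] th -0.284 tilt [ 0.002 -0.001] turn rz -0.001 then shift cm (tool at th) 0.09 -0.04 8.33
```

play_rows --commands '[[[-0.2,0.2,3],[0,0,0],0],[[0,0,3],[0,0,0],0],[[0,0,2.2],[0,0,0],0],[[0,0,0],[0,0,0],1],[[0,0,0],[0,0,0],1],[[0,0,0],[0,0,0],1],[[0,0,0],[0,0,0],1],[[0,0,0],[0,0,0],1],[[0,0,0],[0,0,0],1],[[0,0,0],[0,0,0],1]]'

```text
time_s: 15.47
tool_pos: [0.6105, -0.1614, 0.0302]
tcp_rot: [0.002, 0.8, 0.6, 0.001]
force: [-1.1, 1.1, 7.3]
grip_width: 0.43
grip_force: 59.8
```

play_rows --commands '[[[0,0,0],[0,0,0],1],[[0,0,-1],[0,0,0],1],[[0,0,-3],[0,0,0],1],[[0,0,-4],[0,0,0],1],[[0,0,-4],[0,0,0],1],[[0,0,-3],[0,0,0],1],[[-3.5,-1,0],[0,0,0],1],[[-3.5,-1,0],[0,0,0],1],[[-3.5,0,0],[0,0,0],1],[[-3.5,0,0],[0,0,0],1]]'

```text
time_s: 16.3
tool_pos: [0.5501, -0.2907, 0.1794]
tcp_rot: [0.001, 0.8, 0.6, 0.0]
force: [-0.0, -0.2, -1.0]
grip_width: 0.427
grip_force: 60.3
```

```bash
python3 - <<'E'
from h import *
T=(.4725,-.348,-.28)
go((*slot(T,.07,-.028),.035),-.28)
E
```

```text
t 16.3 pos [ 0.5501 -0.2907  0.1794] th -0.283 tilt [ 0.002 -0.001] turn rz -0.003 then shift cm (tool at th) -10.45 1.13 14.44
```

play_rows --commands '[[[-3.5,0.5,0],[0,0,0],1],[[-3.5,0.5,0],[0,0,0],1],[[-3.4,0.1,0],[0,0,0],1],[[0,0,3.5],[0,0,0],1],[[0,0,3.5],[0,0,0],1],[[0,0,3.5],[0,0,0],1],[[0,0,2],[0,0,0],1],[[0,0,1],[0,0,0],1],[[0,0,0.6],[0,0,0],1],[[0,0,0],[0,0,0],1]]'

```text
time_s: 17.13
tool_pos: [0.5326, -0.3926, 0.0369]
tcp_rot: [0.0, 0.8, 0.6, 0.0]
force: [-0.0, -0.3, -0.7]
grip_width: 0.431
grip_force: 60.3
```

play_rows --commands '[[[0,0,0],[0,0,0],0.3],[[0,0,0],[0,0,0],0.3],[[0,0,0],[0,0,0],0.3],[[0,0,0],[0,0,0],0.3],[[0,0,-2],[0,0,0],0.3],[[0,0,-3],[0,0,0],0.3],[[0,0,-3],[0,0,0],0.3],[[0,0,-3],[0,0,0],0.3],[[0,0,-3],[0,0,0],0],[[0,0,0],[0,0,0],0]]'

```text
time_s: 17.97
tool_pos: [0.534, -0.394, 0.1838]
tcp_rot: [0.006, 0.8, 0.6, 0.001]
force: [0.3, -0.2, 0.8]
grip_width: 0.956
grip_force: 0.0
```

```bash
python3 - <<'E'
from h import *
for n in ('scene','side'):
  p=grab_frame(n); print([(np.round(d['xy']),round(d['conf'],2)) for d in spot_in(p,'spool1')]); save(p,n+'2.png')
go((.608,.1355,.11),-.283)
E
```

```text
[(array([348., 235.]), 0.96), (array([280., 132.]), 0.77), (array([320., 123.]), 0.58), (array([328., 138.]), 0.48)]
[(array([332., 342.]), 0.89), (array([395., 322.]), 0.82), (array([324., 315.]), 0.64), (array([300., 191.]), 0.62)]
t 18.17 pos [ 0.5321 -0.3921  0.1753] th -0.283 tilt [-0.001  0.001] turn rz -0.0 then shift cm (tool at th) 52.78 -7.44 6.53
```

play_rows --commands '[[[3.6,-0.5,0],[0,0,0],0],[[3.6,-0.5,0],[0,0,0],0],[[3.6,-0.5,0],[0,0,0],0],[[3.6,-0.5,0],[0,0,0],0],[[3.6,-0.5,0],[0,0,0],0],[[3.6,-0.5,0],[0,0,0],0],[[3.6,-0.5,0],[0,0,0],0],[[3.6,-0.5,0],[0,0,0],0],[[3.6,-0.5,0],[0,0,0],0],[[3.6,-0.5,0],[0,0,0],0]]'

```text
time_s: 19.0
tool_pos: [0.5844, -0.0309, 0.1751]
tcp_rot: [-0.001, 0.8, 0.6, -0.001]
force: [0.9, -0.4, 0.3]
grip_width: 0.998
grip_force: 0.0
```

play_rows --commands '[[[3.6,-0.5,0],[0,0,0],0],[[3.6,-0.5,0],[0,0,0],0],[[3.6,-0.5,0],[0,0,0],0],[[3.6,-0.5,0],[0,0,0],0],[[2.4,-0.4,3],[0,0,0],0],[[0,0,3.5],[0,0,0],0],[[0,0,0],[0,0,0],0],[[0,0,0],[0,0,0],0]]'

```text
time_s: 19.67
tool_pos: [0.6076, 0.135, 0.1096]
tcp_rot: [-0.001, 0.8, 0.6, -0.002]
force: [0.5, -0.2, 0.2]
grip_width: 1.0
grip_force: 0.0
```

```bash
python3 - <<'E'
from h import *
p=grab_frame('wrist'); save(p,'w5.png')
print(tube(p,(.608,.1355)))
go((.608,.1355,.0275),-.283)
E
```

```text
([(array([318., 173.]), 338, array([0.6172, 0.1612])), (array([319., 221.]), 1115, array([0.6102, 0.1348]))], array([315., 221.]))
t 19.72 pos [0.6089 0.1346 0.1118] th -0.284 tilt [-0.001 -0.   ] turn rz -0.001 then shift cm (tool at th) 0.06 -0.11 8.43
```

play_rows --commands '[[[0,0.1,0],[0,0,0],0.25],[[0,0,3],[0,0,0],0.25],[[0,0,3],[0,0,0],0.25],[[0,0,2.2],[0,0,0],0.25],[[0,0,0],[0,0,0],1],[[0,0,0],[0,0,0],1],[[0,0,0],[0,0,0],1],[[0,0,0],[0,0,0],1],[[0,0,0],[0,0,0],1],[[0,0,0],[0,0,0],1]]'

```text
time_s: 20.55
tool_pos: [0.6108, 0.1349, 0.0313]
tcp_rot: [0.001, 0.8, 0.6, 0.001]
force: [-0.5, -1.6, 7.3]
grip_width: 0.422
grip_force: 60.8
```

play_rows --commands '[[[0,0,0],[0,0,0],1],[[0,0,-1],[0,0,0],1],[[0,0,-3],[0,0,0],1],[[0,0,-4],[0,0,0],1],[[0,0,-4],[0,0,0],1],[[0,0,-3],[0,0,0],1],[[-3.5,0.5,0],[0,0,0],1],[[-3.5,0.5,0],[0,0,0],1],[[-3.5,0.5,0],[0,0,0],1],[[-3.5,0.5,0],[0,0,0],1]]'

```text
time_s: 21.38
tool_pos: [0.5893, -0.0063, 0.1805]
tcp_rot: [0.0, 0.8, 0.601, 0.0]
force: [-0.5, 0.1, -0.6]
grip_width: 0.429
grip_force: 60.3
```

```bash
python3 - <<'E'
from h import *
T=(.4725,-.348,-.28)
go((*slot(T,.07,.028),.035),-.28)
E
```

```text
t 21.38 pos [ 0.5893 -0.0063  0.1805] th -0.282 tilt [ 0.001 -0.   ] turn rz -0.002 then shift cm (tool at th) -33.27 5.22 14.55
```

play_rows --commands '[[[-3.6,0.6,0],[0,0,0],1],[[-3.6,0.6,0],[0,0,0],1],[[-3.6,0.6,0],[0,0,0],1],[[-3.6,0.6,0],[0,0,0],1],[[-3.6,0.6,0],[0,0,0],1],[[-3.6,0.6,0],[0,0,0],1],[[-3.6,0.6,0],[0,0,0],1],[[-3.6,0.6,0],[0,0,0],1],[[-3.6,0.4,0],[0,0,0],1],[[0,0,0],[0,0,0],1]]'

```text
time_s: 22.22
tool_pos: [0.5474, -0.3366, 0.1798]
tcp_rot: [0.001, 0.801, 0.598, -0.001]
force: [-0.3, 0.0, -0.9]
grip_width: 0.426
grip_force: 60.3
```

```bash
python3 - <<'E'
from h import *
T=(.4725,-.348,-.28)
go((*slot(T,.07,.028),.039),-.28)
p=grab_frame('side'); print([(np.round(d['xy']),round(d['conf'],2)) for d in spot_in(p,'spool1')])
k=cv2.resize(p['image'][200:370,250:450],None,fx=3,fy=3)[:,:,::-1]; cv2.imwrite('pics/c2.png',k)
E
```

```text
t 22.22 pos [ 0.5474 -0.3366  0.1798] th -0.289 tilt [ 0.    -0.002] turn rz -0.009 then shift cm (tool at th) -0.36 0.12 14.08
[(array([321., 317.]), 0.97), (array([333., 342.]), 0.81), (array([395., 322.]), 0.75), (array([389., 264.]), 0.69)]
```

View pics/c2.png

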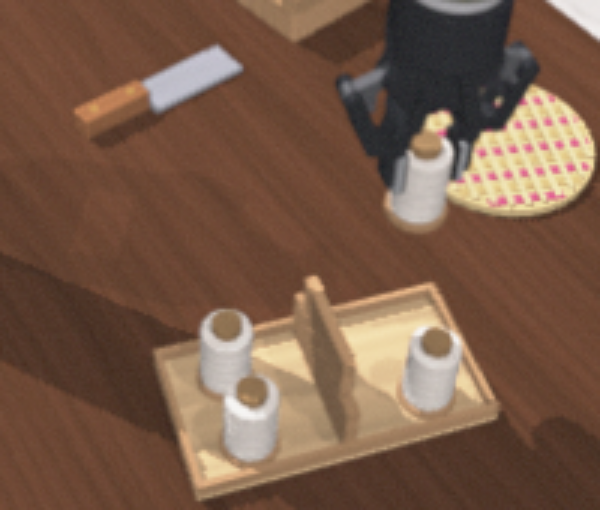

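The crop shows three spools standing in the tray, the tray unmoved, and the fourth held over its slot. Now I'll lower it.

play_rows --commands '[[[-0.3,0.1,3],[0,0,0],1],[[0,0,3.5],[0,0,0],1],[[0,0,3.5],[0,0,0],1],[[0,0,2.4],[0,0,0],1],[[0,0,1.2],[0,0,0],1],[[0,0,0.6],[0,0,0],1],[[0,0,0],[0,0,0],1],[[0,0,0],[0,0,0],0.3],[[0,0,0],[0,0,0],0.3],[[0,0,0],[0,0,0],0.3]]'

```text
time_s: 23.15
tool_pos: [0.5499, -0.3331, 0.038]
tcp_rot: [0.0, 0.799, 0.601, 0.0]
force: [-0.3, 0.3, 0.2]
grip_width: 0.702
grip_force: 0.0
```

play_rows --commands '[[[0,0,0],[0,0,0],0.3],[[0,0,-2],[0,0,0],0.3],[[0,0,-3],[0,0,0],0.3],[[0,0,-3],[0,0,0],0.3],[[0,0,-3],[0,0,0],0.3],[[0,0,-3],[0,0,0],0.5],[[-1,-3,0],[0,0,0],0.5],[[-1,-3,0],[0,0,0],0.5],[[0,0,0],[0,0,0],0.5],[[0,0,0],[0,0,0],0.5]]'

```text
time_s: 23.98
tool_pos: [0.4855, -0.3362, 0.1777]
tcp_rot: [-0.0, 0.8, 0.6, 0.0]
force: [-0.0, 0.2, 0.7]
grip_width: 0.5
grip_force: 0.0
```

```bash
python3 - <<'E'
from h import *
T=(.4725,-.348,-.28)
go((T[0],T[1],.058),-.28)
p=grab_frame('wrist'); save(p,'w6.png')
print(proj(p,[(*slot(T,0,y),.088) for y in (-.04,.04)]))
E
```

```text
t 23.98 pos [ 0.4855 -0.3362  0.1777] th -0.284 tilt [-0.  0.] turn rz -0.004 then shift cm (tool at th) -1.5 -0.92 11.97
[[302.5927791  270.25876255]
 [300.92922152 163.0233428 ]]
```

View pics/w6.png

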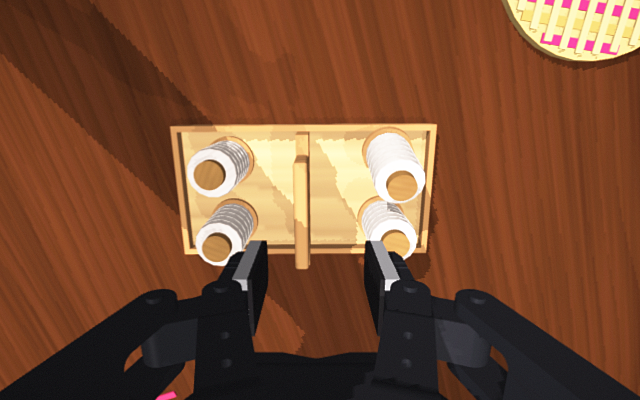

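All four spools are in the tray, and the board top runs from (302,157) to (302,268) as predicted. Next I'll grip the board.

play_rows --commands '[[[-1.3,-0.9,0],[0,0,0],0.5],[[0,0,3],[0,0,0],0.5],[[0,0,3],[0,0,0],0.5],[[0,0,3],[0,0,0],0.5],[[0,0,2],[0,0,0],0.5],[[0,0,1],[0,0,0],0.5],[[0,0,0],[0,0,0],0.5],[[0,0,0],[0,0,0],1],[[0,0,0],[0,0,0],1],[[0,0,0],[0,0,0],1]]'

```text
time_s: 24.87
tool_pos: [0.4742, -0.3467, 0.0591]
tcp_rot: [0.001, 0.8, 0.601, -0.0]
force: [-0.7, 1.0, -1.3]
grip_width: 0.11
grip_force: 58.6
```

play_rows --commands '[[[0,0,0],[0,0,0],1],[[0,0,0],[0,0,0],1],[[0,0,0],[0,0,0],1],[[0,0,0],[0,0,0],1],[[0,0,0],[0,0,0],1]]'

```text
time_s: 25.28
tool_pos: [0.4742, -0.3467, 0.059]
tcp_rot: [0.001, 0.8, 0.6, -0.0]
force: [-3.7, 1.4, 6.6]
grip_width: 0.109
grip_force: 60.1
```

play_rows --commands '[[[0,0,-0.5],[0,0,0],1],[[0,0,-1],[0,0,0],1],[[0,0,-1.5],[0,0,0],1],[[0,0,-2],[0,0,0],1],[[0,0,-2],[0,0,0],1],[[0,0,-2],[0,0,0],1],[[0,0,-1.5],[0,0,0],1],[[0,0,-1],[0,0,0],1],[[0,0,-0.5],[0,0,0],1],[[0,0,0],[0,0,0],1]]'

```text
time_s: 26.12
tool_pos: [0.4741, -0.3464, 0.1782]
tcp_rot: [0.001, 0.8, 0.6, 0.0]
force: [0.0, -0.4, -6.1]
grip_width: 0.107
grip_force: 58.6
```

```bash
python3 - <<'E'
from h import *
go((.503,.361,.18),-.283); go((.503,.361,.18),0)
print(telemetry.observe()['ft_torque'])
p=grab_frame('side'); cv2.imwrite('pics/c3.png',cv2.resize(p['image'][200:400,230:480],None,fx=2.5,fy=2.5)[:,:,::-1])
E
```

```text
t 26.12 pos [ 0.4741 -0.3464  0.1782] th -0.283 tilt [ 0.001 -0.001] turn rz 0.0 then shift cm (tool at th) 68.73 -16.98 -0.18
t 26.12 pos [ 0.4741 -0.3464  0.1782] th -0.283 tilt [ 0.001 -0.001] turn rz -0.283 then shift cm (tool at th) 70.74 2.89 -0.18
[-0.02492062 -0.01990667 -0.02798151]
```

View pics/c3.png

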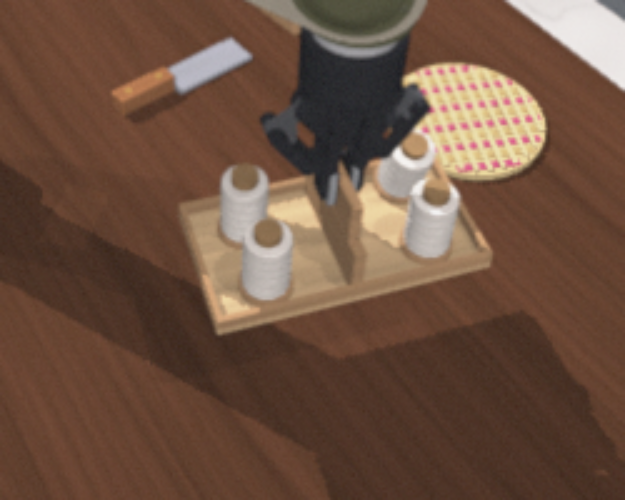

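The tray hangs level with all four spools upright. I'll square it to the stand first, then carry it across smoothly.

play_rows --commands '[[[0,0,0],[0,0,-0.015],1],[[0,0,0],[0,0,-0.03],1],[[0,0,0],[0,0,-0.04],1],[[0,0,0],[0,0,-0.05],1],[[0,0,0],[0,0,-0.05],1],[[0,0,0],[0,0,-0.04],1],[[0,0,0],[0,0,-0.03],1],[[0,0,0],[0,0,-0.02],1],[[0.3,0,0],[0,0,-0.008],1],[[0.7,0,0],[0,0,0],1]]'

```text
time_s: 27.0
tool_pos: [0.4737, -0.3364, 0.1767]
tcp_rot: [-0.0, 0.707, 0.707, -0.0]
force: [0.3, 0.5, -5.3]
grip_width: 0.108
grip_force: 58.6
```

play_rows --commands '[[[1.1,0,0],[0,0,0],1],[[1.5,0,0],[0,0,0],1],[[1.9,0,0],[0,0,0],1],[[2.3,0.1,0],[0,0,0],1],[[2.5,0.1,0],[0,0,0],1],[[2.5,0.1,0],[0,0,0],1],[[2.5,0.1,0],[0,0,0],1],[[2.5,0.1,0],[0,0,0],1],[[2.5,0.1,0],[0,0,0],1],[[2.5,0.1,0],[0,0,0],1]]'

```text
time_s: 27.83
tool_pos: [0.4805, -0.1161, 0.1774]
tcp_rot: [-0.0, 0.707, 0.707, 0.0]
force: [1.3, -0.2, -7.0]
grip_width: 0.106
grip_force: 58.6
```

play_rows --commands '[[[2.5,0.1,0],[0,0,0],1],[[2.5,0.1,0],[0,0,0],1],[[2.5,0.1,0],[0,0,0],1],[[2.5,0.1,0],[0,0,0],1],[[2.5,0.1,0],[0,0,0],1],[[2.5,0.1,0],[0,0,0],1],[[2.5,0.1,0],[0,0,0],1],[[2.5,0.1,0],[0,0,0],1],[[2.5,0.1,0],[0,0,0],1],[[2.5,0.1,0],[0,0,0],1]]'

```text
time_s: 28.67
tool_pos: [0.49, 0.1337, 0.1774]
tcp_rot: [-0.0, 0.707, 0.707, 0.0]
force: [0.2, -1.6, -5.8]
grip_width: 0.106
grip_force: 58.6
```

play_rows --commands '[[[2.5,0.1,0],[0,0,0],1],[[2.5,0.1,0],[0,0,0],1],[[2.5,0.1,0],[0,0,0],1],[[2.1,0.1,0],[0,0,0],1],[[1.7,0.1,0],[0,0,0],1],[[1.3,0.1,0],[0,0,0],1],[[0.9,0,0],[0,0,0],1],[[0.5,0,0],[0,0,0],1],[[0.2,0,0],[0,0,0],1],[[0,0,0],[0,0,0],1]]'

```text
time_s: 29.5
tool_pos: [0.4969, 0.2736, 0.1772]
tcp_rot: [-0.0, 0.707, 0.707, -0.0]
force: [0.1, -0.5, -6.5]
grip_width: 0.106
grip_force: 58.6
```

```bash
python3 - <<'E'
from h import *
go((.503,.361,.09),0)
p=grab_frame('wrist'); save(p,'w7.png')
p=grab_frame('side'); cv2.imwrite('pics/c4.png',cv2.resize(p['image'][60:260,150:400],None,fx=2.5,fy=2.5)[:,:,::-1])
E
```

```text
t 29.5 pos [0.4969 0.2736 0.1772] th -0.0 tilt [-0. -0.] turn rz -0.0 then shift cm (tool at th) 8.74 0.61 8.72
```

View pics/w7.png

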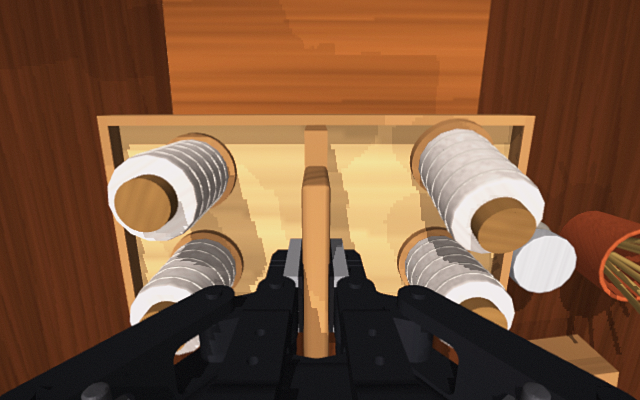

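The wrist picture shows all spools upright, with the stand's left edge running (162,0)–(172,115) and its right edge (491,0)–(478,112).

```bash
python3 - <<'E'
from h import *
p=grab_frame('wrist')
for xy in [(162,0),(172,115),(491,0),(478,112)]: print(onz(p,xy,.03).round(4))
E
```

```text
[0.3814 0.4121 0.03  ]
[0.3799 0.3275 0.03  ]
[0.6292 0.4121 0.03  ]
[0.6292 0.3298 0.03  ]
```

play_rows --commands '[[[0.5,0.1,0],[0,0,0],1],[[1,0.1,0],[0,0,0],1],[[1.5,0.1,0],[0,0,0],1],[[1.5,0.1,0],[0,0,0],1],[[1.5,0.1,0],[0,0,0],1],[[1.5,0.1,0],[0,0,0],1],[[1,0.1,0],[0,0,0],1],[[0.5,0.1,0],[0,0,0],1],[[0,0,0],[0,0,0],1],[[0,0,0],[0,0,0],1]]'

```text
time_s: 30.48
tool_pos: [0.505, 0.3635, 0.1771]
tcp_rot: [0.0, 0.707, 0.707, -0.0]
force: [-0.1, 1.5, -6.6]
grip_width: 0.104
grip_force: 58.6
```

play_rows --commands '[[[0,0,0.5],[0,0,0],1],[[0,0,1],[0,0,0],1],[[0,0,1.5],[0,0,0],1],[[0,0,1.5],[0,0,0],1],[[0,0,1.5],[0,0,0],1],[[0,0,1],[0,0,0],1],[[0,0,0.6],[0,0,0],1],[[0,0,0.4],[0,0,0],1],[[0,0,0],[0,0,0],1],[[0,0,0],[0,0,0],1]]'

```text
time_s: 31.32
tool_pos: [0.5052, 0.3638, 0.0978]
tcp_rot: [0.0, 0.707, 0.707, 0.0]
force: [1.2, 1.1, -5.9]
grip_width: 0.108
grip_force: 58.6
```

```bash
python3 - <<'E'
from h import *
go((.505,.364,.089),0)
p=grab_frame('side'); cv2.imwrite('pics/c5.png',cv2.resize(p['image'][90:250,150:350],None,fx=3,fy=3)[:,:,::-1])
E
```

```text
t 31.32 pos [0.5052 0.3638 0.0978] th -0.0 tilt [0.001 0.   ] turn rz -0.0 then shift cm (tool at th) 0.02 -0.02 0.88
```

View pics/c5.png

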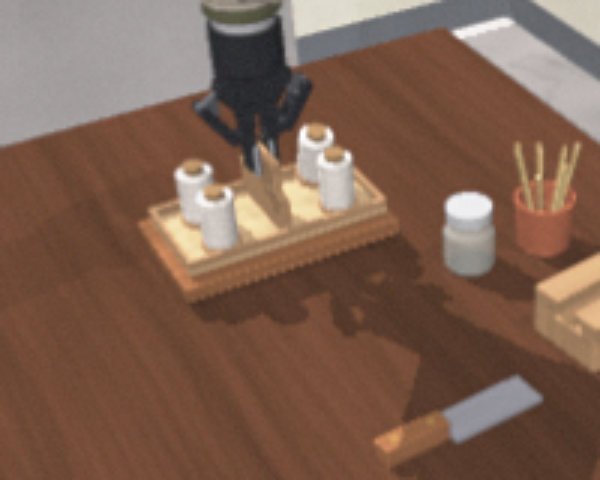

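The tray hovers about 9 mm above the stand, centred and square. I'll lower it in small steps.

play_rows --commands '[[[0,0,0.2],[0,0,0],1],[[0,0,0.2],[0,0,0],1],[[0,0,0.2],[0,0,0],1],[[0,0,0.1],[0,0,0],1],[[0,0,0.1],[0,0,0],1],[[0,0,0],[0,0,0],1],[[0,0,0],[0,0,0],1]]'

```text
time_s: 31.95
tool_pos: [0.505, 0.3637, 0.0893]
tcp_rot: [0.0, 0.707, 0.707, 0.0]
force: [0.7, -0.0, -6.0]
grip_width: 0.11
grip_force: 58.6
```

play_rows --commands '[[[0,0,0.1],[0,0,0],1],[[0,0,0],[0,0,0],1],[[0,0,0],[0,0,0],1]]'

```text
time_s: 32.2
tool_pos: [0.5051, 0.3639, 0.089]
tcp_rot: [0.0, 0.707, 0.707, 0.0]
force: [-3.4, -0.7, 2.3]
grip_width: 0.105
grip_force: 59.9
```

play_rows --commands '[[[0,0,0],[0,0,0],0.8],[[0,0,0],[0,0,0],0.7],[[0,0,0],[0,0,0],0.6],[[0,0,0],[0,0,0],0.55],[[0,0,-1],[0,0,0],0.55],[[0,0,-2],[0,0,0],0.55],[[0,0,-3],[0,0,0],0.55],[[0,0,-3],[0,0,0],0.55],[[0,0,-3],[0,0,0],0.3],[[-3.5,0,0],[0,0,0],0]]'

```text
time_s: 33.03
tool_pos: [0.5065, 0.3328, 0.2155]
tcp_rot: [0.002, 0.706, 0.709, 0.006]
force: [1.9, 0.5, 0.4]
grip_width: 0.716
grip_force: 0.0
```

```bash
python3 - <<'E'
from fit import *
a=grab_frame('scene'); b=grab_frame('side'); save(a,'scene3.png')
cv2.imwrite('pics/c6.png',np.hstack([cv2.resize(b['image'][110:260,170:370],None,fx=2,fy=2),cv2.resize(a['image'][170:320,300:500],None,fx=2,fy=2)])[:,:,::-1])
print([d for d in spot_in(a,'scraper')][:1],[d for d in spot_in(b,'scraper')][:1])
go((.49,-.005,.13),1.65)
E
```

```text
[{'xy': [339.6, 208.5], 'conf': 0.66}] [{'xy': [301.3, 229.9], 'conf': 0.77}]
t 33.23 pos [0.5051 0.3284 0.209 ] th -0.001 tilt [0.001 0.   ] turn rz -1.651 then shift cm (tool at th) 4.14 -33.12 7.9
```

View pics/c6.png

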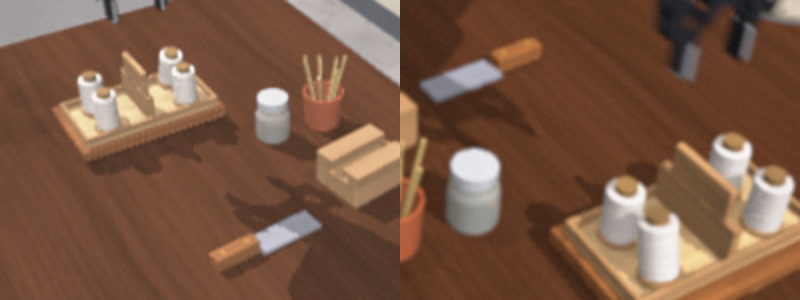

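The tray is on the stand with all four spools upright. Now the scraper.

play_rows --commands '[[[-3.7,-0.2,0],[0,0,0],0],[[-3.7,-0.2,0],[0,0,0],0],[[-3.7,-0.2,0],[0,0,0],0],[[-3.7,-0.2,0],[0,0,0],0],[[-3.7,-0.2,0],[0,0,0],0],[[-3.7,-0.2,0],[0,0,0],0],[[-3.7,-0.2,0],[0,0,0],0],[[-3.7,-0.2,0],[0,0,0],0],[[-3.7,0,0],[0,0,0],0],[[0,0,0],[0,0,-0.11],0]]'

```text
time_s: 34.07
tool_pos: [0.4893, -0.0088, 0.2082]
tcp_rot: [0.0, 0.669, 0.743, -0.001]
force: [-0.8, 0.5, 0.3]
grip_width: 0.999
grip_force: 0.0
```

play_rows --commands '[[[0,0,0],[0,0,-0.11],0],[[0,0,0],[0,0,-0.11],0],[[0,0,0],[0,0,-0.11],0],[[0,0,0],[0,0,-0.11],0],[[0,0,0],[0,0,-0.11],0],[[0,0,0],[0,0,-0.11],0],[[0,0,0],[0,0,-0.11],0],[[0,0,0],[0,0,-0.11],0],[[0,0,0],[0,0,-0.11],0],[[0,0,0],[0,0,-0.11],0]]'

```text
time_s: 34.9
tool_pos: [0.4892, -0.0037, 0.2082]
tcp_rot: [-0.0, 0.176, 0.984, 0.0]
force: [0.4, -0.4, 0.4]
grip_width: 1.004
grip_force: 0.0
```

play_rows --commands '[[[0,0,0],[0,0,-0.11],0],[[0,0,0],[0,0,-0.11],0],[[0,0,0],[0,0,-0.11],0],[[0,0,0],[0,0,-0.11],0],[[0,0,0],[0,0,0],0],[[0,0,0],[0,0,0],0]]'

```text
time_s: 35.4
tool_pos: [0.4891, -0.0038, 0.2082]
tcp_rot: [-0.0, -0.038, 0.999, 0.0]
force: [-0.2, 1.1, -0.7]
grip_width: 1.001
grip_force: 0.0
```

```bash
python3 - <<'E'
from h import *
go((.495,-.005,.13),1.65)
p=grab_frame('wrist'); save(p,'w8.png')
E
```

```text
t 35.4 pos [ 0.4891 -0.0038  0.2082] th 1.647 tilt [-0.  0.] turn rz -0.003 then shift cm (tool at th) -0.58 -0.16 7.82
```

View pics/w8.png

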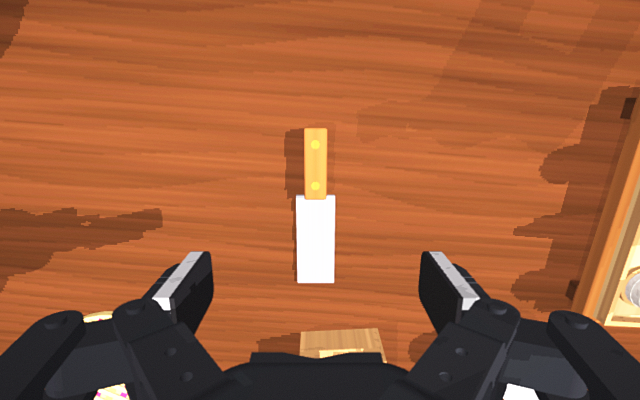

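The scraper lies in line with the tool. The blade corners are at (296,196), (335,196), (334,283) and (297,283), the handle end is at (305–327,128), and the rack's front edge runs (300,333)–(380,329).

```bash
python3 - <<'E'
from fit import *
p=grab_frame('wrist'); print(p['eye'])
S,r=fit([(p,np.array([(334.5,283),(297,283),(296,196),(335.5,196)]),[[.1,.02,.005],[.1,-.02,.005],[0,-.02,.005],[0,.02,.005]]),(p,np.array([(327.5,128),(305,128)]),[[-.07,.011,.022],[-.07,-.011,.022]])],(.515,0,.07)); print(S,r)
S2,r=fit([(p,np.array([(334.5,283),(297,283),(296,196),(335.5,196)]),[[.1,-.02,.005],[.1,.02,.005],[0,.02,.005],[0,-.02,.005]]),(p,np.array([(327.5,128),(305,128)]),[[-.07,-.011,.022],[-.07,.011,.022]])],(.515,0,.07)); print(S2,r)
for z in (0,.055):
  u,v=onz(p,(300,333),z),onz(p,(380,329),z); print(z,u,v,np.hypot(*(u-v)[:2]))
E
```

```text
[ 0.4211606  -0.01112183  0.35069208]
[ 0.5165 -0.0035  0.074 ] [0.8 0.3 0.7 0.4 0.6 0.2 0.2 0.1 0.5 0.4 0.7 0.3]
[ 0.517  -0.0035  0.0737] [36.8  0.  36.7  0.1 39.3  0.4 38.9  0.3 23.1  0.8 23.   0.9]
0 [ 0.68670235 -0.00927347  0.        ] [ 6.74111089e-01  8.42182239e-02 -5.55111512e-17] 0.09433576895091851
0.055 [ 0.64505671 -0.00956336  0.055     ] [0.63444017 0.06926578 0.055     ] 0.07954083187994776
```

```bash
python3 - <<'E'
from h import *
go((.4866,-.0057,.004),1.647)
E
```

```text
t 35.5 pos [ 0.4891 -0.004   0.2082] th 1.647 tilt [-0.  0.] turn rz 0.0 then shift cm (tool at th) 0.26 -0.15 20.42
```

play_rows --commands '[[[0.3,-0.2,2],[0,0,0],0.3],[[0,0,3.5],[0,0,0],0.3],[[0,0,3.5],[0,0,0],0.3],[[0,0,3.5],[0,0,0],0.3],[[0,0,3],[0,0,0],0.4],[[0,0,2.5],[0,0,0],0.4],[[0,0,1.5],[0,0,0],0.4],[[0,0,0.7],[0,0,0],0.4],[[0,0,0],[0,0,0],0.4],[[0,0,0],[0,0,0],0.4]]'

```text
time_s: 36.33
tool_pos: [0.4866, -0.0065, 0.0069]
tcp_rot: [0.0, -0.039, 0.999, -0.0]
force: [0.5, -0.3, 0.6]
grip_width: 0.601
grip_force: 0.0
```

play_rows --commands '[[[0,0,0],[0,0,0],1],[[0,0,0],[0,0,0],1],[[0,0,0],[0,0,0],1],[[0,0,0],[0,0,0],1],[[0,0,0],[0,0,0],1],[[0,0,0],[0,0,0],1]]'

```text
time_s: 36.83
tool_pos: [0.4868, -0.0066, 0.0076]
tcp_rot: [0.001, -0.04, 0.999, -0.0]
force: [-1.4, 0.3, 7.1]
grip_width: 0.241
grip_force: 59.6
```

play_rows --commands '[[[0,0,-0.7],[0,0,0],1],[[0,0,-1.5],[0,0,0],1],[[0,0,-2],[0,0,0],1],[[0,0,-2],[0,0,0],1],[[0,0,-1],[0,0,0],1],[[0,0,0],[0,0,0],1],[[0,0,0],[0,0,0],1]]'

```text
time_s: 37.42
tool_pos: [0.486, -0.0065, 0.0783]
tcp_rot: [0.0, -0.04, 0.999, -0.0]
force: [-0.1, -0.0, -2.1]
grip_width: 0.235
grip_force: 58.7
```

```bash
python3 - <<'E'
from h import *
go((.641,.037,.045),1.68); print(telemetry.observe()['grip_width'])
p=grab_frame('wrist'); im1=p['image'][130:380,120:520]
b=grab_frame('side'); im2=cv2.resize(b['image'][150:275,250:450],None,fx=2,fy=2)
cv2.imwrite('pics/c8.png',np.vstack([im1,im2])[:,:,::-1])
E
```

```text
t 37.42 pos [ 0.486  -0.0065  0.0783] th 1.65 tilt [ 0. -0.] turn rz -0.03 then shift cm (tool at th) -15.88 2.63 3.33
0.23539428532406853
```

View pics/c8.png

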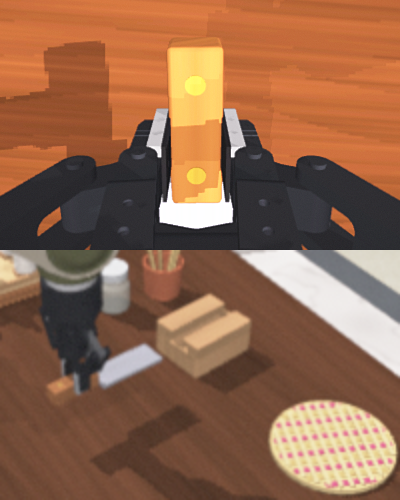

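My picture budget is now used up, so from here I'll work by numbers. I'll refine the rack pose by aligning the edges of its box model in the saved first pictures and the w8 wrist picture.

```bash
cat > rack.py <<'E'
from fit import *
from scipy.optimize import minimize
V=np.array([[x,y,z] for x in(-.055,.055) for y in(-.045,.045) for z in(0,.055)])
def hullmask(p,v):
    c,s=np.cos(v[2]),np.sin(v[2]); M=np.array([[c,-s,0],[s,c,0],[0,0,1]])
    return cv2.convexHull(proj(p,V@M.T+[v[0],v[1],0]).astype(np.float32))[:,0]
def score(p,G,v):
    h=hullmask(p,v); n=len(h); t=0;L=0
    for i in range(n):
        a,b=h[i],h[(i+1)%n]; l=np.hypot(*(b-a)); k=max(int(l*2),2)
        q=a+(b-a)*np.linspace(.08,.92,k)[:,None]; nn=np.array([b[1]-a[1],a[0]-b[0]])/l
        ok=(q[:,0]>3)&(q[:,0]<636)&(q[:,1]>3)&(q[:,1]<396); q=q[ok].astype(np.float32)
        if len(q)<2: continue
        g=lambda d: cv2.remap(G,(q[:,0]+d*nn[0]).astype(np.float32)[None],(q[:,1]+d*nn[1]).astype(np.float32)[None],cv2.INTER_LINEAR)[0]
        e=np.clip(np.abs(g(1)-g(-1)),0,40); t+=e.sum(); L+=len(e)
    return t/L
def run(pics,v0):
    for sg in (2.5,1.2,.8):
        Gs=[(p,cv2.GaussianBlur(cv2.cvtColor(p['image'],cv2.COLOR_RGB2LAB)[...,0].astype(np.float32),(0,0),sg)) for p in pics]
        f=lambda v:-sum(score(p,G,v) for p,G in Gs)
        sx=[[0,0,0],[.008,0,0],[0,.008,0],[0,0,.06]] if sg>2 else [[0,0,0],[.003,0,0],[0,.003,0],[0,0,.03]]
        v0=minimize(f,v0,method='Nelder-Mead',options=dict(initial_simplex=np.array(v0)+np.array(sx),xatol=1e-4,fatol=1e-3)).x
    return v0.round(4),round(f(v0),1)
E
python3 - <<'E'
from rack import *
ld=lambda n: cv2.imread('pics/'+n)[:,:,::-1].copy()
P={}
for n in('scene','side'):
    P[n]=dict(grab_frame(n)); P[n]['image']=ld(n+'0.png')
w=dict(grab_frame('wrist')); s=telemetry.observe()
Rt=Rq(s['tcp_rot']); off=Rt.inv().apply(np.array(w['eye'])-s['tool_pos']); Ro=Rt.inv()*Rq(w['orientation'])
th=1.647; y=np.array([np.cos(th),np.sin(th),0]); z=np.array([0,0,-1.]); R8=R.from_matrix(np.c_[np.cross(y,z),y,z])
w['eye']=np.array([.4891,-.0039,.2082])+R8.apply(off); q=(R8*Ro).as_quat(); w['orientation']=[q[3],*q[:3]]; print(w['eye'])
w['image']=ld('w8.png')
m=w['image'].copy()
for c in [['scene'],['side'],['scene','side']]:
    for v0 in [(.731,.046,.11),(.728,.041,.15),(.734,.05,.08)]: print(c,run([P[i] for i in c],v0))
# w8: rows of rack front bottom edge
L=cv2.cvtColor(w['image'],cv2.COLOR_RGB2LAB)[...,0].astype(float)
pts=[]
for c in range(306,376,5):
    d=np.diff(cv2.GaussianBlur(L,(0,0),1)[315:345,c]); pts.append((c,315.5+np.argmax(np.abs(d))))
print(pts)
for a in (pts[0],pts[-1]): print(onz(w,a,0))
E
```

```text
[ 0.42103531 -0.0110598   0.35054656]
['scene'] (array([0.7317, 0.0463, 0.1583]), np.float32(-34.4))
['scene'] (array([0.7317, 0.0463, 0.1472]), np.float32(-34.5))
['scene'] (array([0.7316, 0.0462, 0.1545]), np.float32(-34.4))
['side'] (array([0.7299, 0.0426, 0.1246]), np.float32(-35.3))
['side'] (array([0.7298, 0.0426, 0.1287]), np.float32(-35.3))
['side'] (array([0.7299, 0.0426, 0.125 ]), np.float32(-35.4))
['scene', 'side'] (array([0.7313, 0.0447, 0.1415]), np.float32(-69.1))
['scene', 'side'] (array([0.7313, 0.0448, 0.1402]), np.float32(-69.1))
['scene', 'side'] (array([0.7313, 0.0447, 0.1413]), np.float32(-69.1))
[(306, np.float64(331.5)), (311, np.float64(330.5)), (316, np.float64(330.5)), (321, np.float64(330.5)), (326, np.float64(329.5)), (331, np.float64(329.5)), (336, np.float64(329.5)), (341, np.float64(329.5)), (346, np.float64(328.5)), (351, np.float64(328.5)), (356, np.float64(328.5)), (361, np.float64(328.5)), (366, np.float64(328.5)), (371, np.float64(327.5))]
[ 0.68384283 -0.00234351  0.        ]
[0.67260666 0.07337609 0.        ]
```

```bash
python3 - <<'E'
from h import *
u=np.array([np.cos(.138),np.sin(.138)]); M=np.array([.6775,.0373])
go((*(M-.145*u),.0447),1.709)
E
```

```text
t 37.67 pos [ 0.4857 -0.0064  0.0774] th 1.65 tilt [-0.002  0.   ] turn rz -0.059 then shift cm (tool at th) -5.1 1.69 3.27
```

play_rows --commands '[[[0,0,0],[0,0,-0.03],1],[[0,0,0],[0,0,-0.029],1],[[-1,0.6,0],[0,0,0],1],[[-2,0.6,0.7],[0,0,0],1],[[-1.5,0.5,1],[0,0,0],1],[[-0.6,0,1],[0,0,0],1],[[0,0,0.6],[0,0,0],1],[[0,0,0],[0,0,0],1],[[0,0,0],[0,0,0],1]]'

```text
time_s: 38.42
tool_pos: [0.5336, 0.0173, 0.0449]
tcp_rot: [-0.001, -0.069, 0.998, 0.0]
force: [0.2, 1.0, -1.1]
grip_width: 0.239
grip_force: 58.7
```

```bash
python3 - <<'E'
from fit import *
u=np.array([np.cos(.138),np.sin(.138)]); M=np.array([.6775,.0373])
go((*(M-.145*u),.0447),1.709); go((*(M-.03*u),.0447),1.709)
# blade tip check: steel pixels in both fixed cameras
for n in('scene','side'):
    p=grab_frame(n); hsv=cv2.cvtColor(p['image'],cv2.COLOR_RGB2HSV)
    S=(M-.115*u); nrm=np.array([-u[1],u[0]])
    pts=[(*(S+a*u+b*nrm),.0415) for a,b in [(0,.02),(.1,.02),(.1,-.02),(0,-.02)]]; q=proj(p,pts)
    m=np.zeros((400,640),np.uint8); x0,y0=(q.min(0)-12).astype(int); x1,y1=(q.max(0)+12).astype(int)
    m[y0:y1,x0:x1]=((hsv[...,1]<75)&(hsv[...,2]>95)&((hsv[...,0]>90)|(hsv[...,1]<40)))[y0:y1,x0:x1]
    k,l,st,c=cv2.connectedComponentsWithStats(m); i=1+np.argmax(st[1:,4])
    cn=cv2.findContours((l==i).astype(np.uint8),cv2.RETR_EXTERNAL,cv2.CHAIN_APPROX_NONE)[0][0]
    print(n,'pred',q.round(1).tolist(),'box',cv2.boxPoints(cv2.minAreaRect(cn)).round(1).tolist(),st[i,4])
E
```

```text
t 38.42 pos [0.5336 0.0173 0.0449] th 1.709 tilt [-0.001  0.   ] turn rz -0.0 then shift cm (tool at th) -0.03 0.01 0.02
t 38.42 pos [0.5336 0.0173 0.0449] th 1.709 tilt [-0.001  0.   ] turn rz -0.0 then shift cm (tool at th) -11.53 0.0 0.02
scene pred [[340.1, 204.9], [306.7, 219.1], [297.1, 210.8], [330.2, 197.2]] box [[297.8999938964844, 210.6999969482422], [335.6000061035156, 193.3000030517578], [341.6000061035156, 206.3000030517578], [303.8999938964844, 223.6999969482422]] 520
side pred [[303.6, 207.6], [329.9, 193.8], [338.9, 200.3], [312.5, 214.7]] box [[305.70001220703125, 206.5], [332.3999938964844, 191.1999969482422], [338.3999938964844, 201.8000030517578], [311.70001220703125, 217.0]] 311
```

play_rows --commands '[[[-0.6,0,0],[0,0,0],1],[[-0.8,0,0],[0,0,0],1],[[-0.8,0,0],[0,0,0],1],[[-0.8,0,0],[0,0,0],1],[[-0.5,0,0],[0,0,0],1],[[0,0,0],[0,0,0],1]]'

```text
time_s: 39.02
tool_pos: [0.5699, 0.0221, 0.0456]
tcp_rot: [0.001, -0.069, 0.998, -0.0]
force: [-0.1, -0.5, -1.6]
grip_width: 0.235
grip_force: 58.7
```

play_rows --commands '[[[-0.8,0,0],[0,0,0],1],[[-1,0,0],[0,0,0],1],[[-1,0,0],[0,0,0],1],[[-1,0,0],[0,0,0],1],[[-0.7,0,0],[0,0,0],1],[[0,0,0],[0,0,0],1]]'

```text
time_s: 39.52
tool_pos: [0.6143, 0.0284, 0.0454]
tcp_rot: [0.0, -0.069, 0.998, -0.0]
force: [0.7, -0.5, -1.8]
grip_width: 0.235
grip_force: 58.7
```

play_rows --commands '[[[-0.7,0,0],[0,0,0],1],[[-0.8,0,0],[0,0,0],1],[[-0.8,0,0],[0,0,0],1],[[-0.5,0,0],[0,0,0],1],[[-0.2,0,0],[0,0,0],1],[[0,0,0],[0,0,0],1]]'

```text
time_s: 40.02
tool_pos: [0.6433, 0.0325, 0.0452]
tcp_rot: [-0.0, -0.069, 0.998, 0.0]
force: [-0.1, -0.7, -1.4]
grip_width: 0.241
grip_force: 58.7
```

play_rows --commands '[[[-0.1,0,0],[0,0,0],1],[[-0.1,0,0],[0,0,0],1],[[0,0,0],[0,0,0],1]]'

```text
time_s: 40.27
tool_pos: [0.6452, 0.0328, 0.0454]
tcp_rot: [-0.0, -0.069, 0.998, 0.0]
force: [0.1, -0.1, -1.7]
grip_width: 0.242
grip_force: 58.7
```

play_rows --commands '[[[-0.1,0,0],[0,0,0],1],[[-0.1,0,0],[0,0,0],1],[[0,0,0],[0,0,0],1]]'

```text
time_s: 40.52
tool_pos: [0.6473, 0.0331, 0.0453]
tcp_rot: [0.0, -0.069, 0.998, -0.0]
force: [0.3, -0.8, -0.9]
grip_width: 0.241
grip_force: 58.7
```

play_rows --commands '[[[-0.1,0,0],[0,0,0],1],[[0,0,0],[0,0,0],1]]'

```text
time_s: 40.68
tool_pos: [0.6483, 0.0332, 0.0453]
tcp_rot: [0.0, -0.069, 0.998, -0.0]
force: [-0.2, 0.1, -1.6]
grip_width: 0.236
grip_force: 58.7
```

play_rows --commands '[[[-0.1,0,0],[0,0,0],1],[[0,0,0],[0,0,0],1]]'

```text
time_s: 40.85
tool_pos: [0.6493, 0.0333, 0.0453]
tcp_rot: [0.0, -0.069, 0.998, -0.0]
force: [-0.3, 0.3, -1.3]
grip_width: 0.241
grip_force: 58.7
```

play_rows --commands '[[[-0.1,0,0],[0,0,0],1],[[0,0,0],[0,0,0],1]]'

```text
time_s: 41.02
tool_pos: [0.6503, 0.0335, 0.0453]
tcp_rot: [0.0, -0.069, 0.998, -0.0]
force: [0.5, 0.2, -1.2]
grip_width: 0.241
grip_force: 58.7
```

play_rows --commands '[[[-0.1,0,0],[0,0,0],1],[[0,0,0],[0,0,0],1]]'

```text
time_s: 41.18
tool_pos: [0.6513, 0.0336, 0.0453]
tcp_rot: [0.0, -0.069, 0.998, -0.0]
force: [0.5, -0.1, -1.3]
grip_width: 0.245
grip_force: 58.7
```

play_rows --commands '[[[-0.1,0,0],[0,0,0],1],[[0,0,0],[0,0,0],1]]'

```text
time_s: 41.35
tool_pos: [0.6523, 0.0338, 0.0453]
tcp_rot: [0.0, -0.069, 0.998, -0.0]
force: [-0.2, -0.4, -1.3]
grip_width: 0.237
grip_force: 58.7
```

play_rows --commands '[[[-0.1,0,0],[0,0,0],1],[[0,0,0],[0,0,0],1]]'

```text
time_s: 41.52
tool_pos: [0.6528, 0.0339, 0.0451]
tcp_rot: [-0.001, -0.069, 0.998, 0.0]
force: [-3.2, 0.1, -0.2]
grip_width: 0.242
grip_force: 58.8
```

```bash
python3 - <<'E'
from h import *
# where is the handle now: orange-wood pixels in wrist picture; steel left visible
p=grab_frame('wrist'); s=telemetry.observe(); print(s['tool_pos'])
u=np.array([np.cos(.138),np.sin(.138)]); T=s['tool_pos'][:2]
L=cv2.cvtColor(p['image'],cv2.COLOR_RGB2HSV)
for a in np.arange(-.05,.06,.005):
    xy=proj(p,[*(T+a*u),.0600 if a<.03 else .043])[0]; c,r=xy.round().astype(int)
    print(round(a*1000),c,r,L[r,c].tolist() if 0<=r<400 else None,end='; ')
E
```

```text
[0.65277597 0.03387582 0.04511264]
-50 321 152 [11, 175, 198]; -45 321 165 [10, 173, 183]; -40 321 178 [21, 143, 255]; -35 321 191 [23, 138, 255]; -30 321 204 [24, 138, 255]; -25 321 216 [29, 145, 255]; -20 321 228 [21, 143, 255]; -15 321 240 [21, 145, 255]; -10 320 252 [15, 166, 249]; -5 320 263 [14, 169, 239]; 0 320 274 [14, 169, 238]; 5 320 285 [14, 171, 237]; 10 320 296 [15, 167, 246]; 15 320 307 [25, 169, 253]; 20 320 317 [23, 140, 255]; 25 320 327 [22, 141, 255]; 30 320 337 [138, 5, 247]; 35 320 323 [22, 140, 255]; 40 320 332 [17, 144, 253]; 45 320 340 [138, 5, 247]; 50 319 349 [132, 5, 248]; 55 319 357 [138, 10, 248];
```

play_rows --commands '[[[-0.1,0,0],[0,0,0],1],[[0,0,0],[0,0,0],1]]'

```text
time_s: 41.73
tool_pos: [0.6528, 0.034, 0.0448]
tcp_rot: [-0.002, -0.069, 0.998, 0.0]
force: [-8.7, -1.2, 1.0]
grip_width: 0.24
grip_force: 59.0
```

play_rows --commands '[[[0.2,0,0],[0,0,0],1],[[0.15,0,0.1],[0,0,0],1],[[0,0,0.1],[0,0,0],1],[[0,0,0.05],[0,0,0],1],[[0,0,0],[0,0,0],1]]'

```text
time_s: 42.15
tool_pos: [0.6508, 0.0335, 0.0427]
tcp_rot: [0.0, -0.069, 0.998, -0.0]
force: [-0.1, -0.0, -1.8]
grip_width: 0.24
grip_force: 58.7
```

play_rows --commands '[[[0,0,0],[0,0,0],0.6],[[0,0,0],[0,0,0],0.4],[[0,0,0],[0,0,0],0.4],[[0,0,0],[0,0,0],0.4],[[0,0,-1],[0,0,0],0.4],[[0,0,-3],[0,0,0],0.4],[[0,0,-3],[0,0,0],0.4],[[0,0,-3],[0,0,0],0.4],[[1,0,-3],[0,0,0],0.4],[[2,0,-2],[0,0,0],0.4]]'

```text
time_s: 42.98
tool_pos: [0.6221, 0.0294, 0.1965]
tcp_rot: [0.002, -0.069, 0.998, -0.0]
force: [0.9, -1.1, 0.2]
grip_width: 0.6
grip_force: 0.0
```

```bash
python3 - <<'E'
from rack import *
p=grab_frame('wrist'); save(p,'w9.png'); s=telemetry.observe(); print(s['tool_pos'],s['force'])
V0=(.7313,.0447,.138); c,sn=np.cos(.138),np.sin(.138)
loc=lambda x,y,z:(V0[0]+c*x-sn*y,V0[1]+sn*x+c*y,z)
L=cv2.cvtColor(p['image'],cv2.COLOR_RGB2HSV)
for y in (-.016,0,.016):
  out=[]
  for x in np.arange(-.14,.03,.006):
    q=proj(p,loc(x,y,.056 if x<-.056 else .055))[0].round().astype(int)
    out.append((round(x*1000),*q.tolist(),*L[q[1],q[0]].tolist()) if 0<=q[1]<400 else None)
  print(y,out)
print(run([p],V0))
for n in('scene','side'):
    b=grab_frame(n); print(n,[(np.round(d['xy']).tolist(),round(d['conf'],2)) for d in spot_in(b,'spool1')],[(np.round(d['xy']).tolist(),round(d['conf'],2)) for d in spot_in(b,'scraper')])
E
```

```text
[0.62012014 0.02908331 0.2002623 ] [-1.52587458 -0.70132282  4.79001078]
-0.016 [(-140, 299, 148, 10, 183, 139), (-134, 299, 156, 10, 181, 137), (-128, 299, 163, 9, 179, 134), (-122, 299, 170, 11, 187, 146), (-116, 299, 177, 10, 185, 153), (-110, 299, 184, 10, 188, 149), (-104, 299, 191, 10, 179, 162), (-98, 299, 198, 11, 185, 145), (-92, 300, 205, 10, 184, 159), (-86, 300, 211, 11, 188, 148), (-80, 300, 218, 10, 184, 143), (-74, 300, 224, 14, 149, 161), (-68, 300, 231, 14, 148, 150), (-62, 300, 237, 12, 93, 173), (-56, 300, 243, 17, 134, 241), (-50, 300, 249, 23, 100, 254), (-44, 300, 256, 23, 102, 254), (-38, 300, 262, 23, 102, 254), (-32, 300, 268, 23, 100, 254), (-26, 300, 274, 23, 102, 254), (-20, 301, 280, 23, 101, 254), (-14, 301, 286, 23, 104, 254), (-8, 301, 291, 23, 101, 254), (-2, 301, 297, 23, 101, 254), (4, 301, 303, 23, 102, 254), (10, 301, 308, 23, 100, 254), (16, 301, 314, 23, 102, 254), (22, 301, 319, 23, 104, 254), (28, 301, 325, 23, 104, 254)]
0 [(-140, 319, 148, 10, 187, 142), (-134, 319, 156, 10, 184, 136), (-128, 318, 163, 11, 183, 142), (-122, 318, 170, 14, 178
[... 1285 characters left out ...]
, (-44, 336, 256, 22, 107, 253), (-38, 336, 262, 22, 109, 253), (-32, 336, 268, 23, 105, 253), (-26, 336, 274, 22, 107, 253), (-20, 336, 280, 23, 106, 253), (-14, 336, 286, 22, 104, 253), (-8, 335, 291, 23, 103, 253), (-2, 335, 297, 23, 102, 254), (4, 335, 303, 23, 100, 254), (10, 335, 308, 23, 100, 254), (16, 335, 314, 23, 97, 254), (22, 335, 319, 23, 99, 254), (28, 335, 325, 23, 99, 254)]
(array([0.7307, 0.0429, 0.1284]), np.float32(-30.7))
scene [([411.0, 278.0], 0.85), ([433.0, 296.0], 0.84), ([465.0, 245.0], 0.7), ([487.0, 274.0], 0.58)] [([304.0, 216.0], 0.74)]
side [([211.0, 154.0], 0.75), ([220.0, 166.0], 0.55), ([264.0, 155.0], 0.54), ([251.0, 140.0], 0.46)] [([335.0, 197.0], 0.67)]
```

```bash
python3 -c "
from station import manip
print(manip.finish_job())"
```

```text
the job is handed in; nothing more can be done
None
```

I handed the job in and no verdict came back: all four spools stand in the tray on the stand, and the scraper is in the rack slot with its shoulder about at the mouth (±3 mm by the wrist camera); the pot, panel and jar were not touched.

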